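Set the skittles on the sliding pin deck

ROBOT

A 6-joint arm with a two-finger parallel gripper is mounted at the origin on the work surface. World frame = base frame: x ahead of the robot, y to its left, z up, the work surface at z = 0. Lengths are in mm, angles in rad, forces in N, time in s.
With the tool pointing down it reaches from about 300 to 875 mm from the base axis. Payload 6.4 kg.
Tool frame: the origin (TCP) lies at the very end of the fingers, on their centre line; the grasp point (between the pads) lies 19 mm behind it; x points along the fingers, z is the direction in which the jaws open and shut, and the axes are right-handed (so a half turn about x gives the same grasp; the last joint's range is limited). The gripper opens to 85 mm and grips with 20 to 120 N. Pads are 22 mm wide; open, the fingers measure 114 mm over their backs; the gripper's body (76 mm by 85 mm) begins 54 mm behind the grasp point. The pads swing forward as they close: fully open they stand 13 mm farther back than shut.
Start: joints at [1.1, 0.181, 1.607, -0, 1.354, -0.206], TCP at [150.474, 554.976, 231.288] pointing down, gripper open.
Joint ranges: [-2.99, 2.99], [-0.89, 2.07], [0.3, 2.58], [-1.14, 4.28], [0, 2.63], [-3.12, 3.12]. Speed limits (rad/s): [2.57, 2.57, 3.01, 3.14, 3.14, 3.14].

INTERFACE

Orientations are given as a rotation vector (axis times angle).
In Python, from station import r gives the robot as it stands.
- The arm moves only by the shell command python3 -m jog 'ROWS'. ROWS is JSON, a list that holds one entry, the list of rows, each a list of 7 numbers: the turn, a rotation vector about the tool's x, y, z in rad, then the shift along the tool's x, y, z in m, then the finger opening in m, from 0 to 0.0854. A call has 1 to 12 rows; each row is the pose to reach, as a shift and turn from the pose commanded when the call began, along the tool's axes at that moment; what a row does not reach only later rows make up. A row lasts 1/12 s, in which the tool goes at most 41.7 mm and 7.16 degrees, less where a joint would pass 70% of its speed; a pose out of reach is approached as far as the arm can. A call with a gripper value outside its range is refused whole. The fingers move at their own pace and stop on an object; the grip force is fixed at half the most. Time passes only in rows, so rows that repeat a pose let the fingers close. It gives the time, the measured TCP pose, the force and the opening at its end, in the units of the state.
- r.sense(): the state, without advancing time (a new reading comes with each control period).
- r.capture(name): name is "side" or "top" or "wrist"; returns the picture (400x640x3 uint8, red, green, blue); there is no depth.
- r.calibration(name): a dict with "fx", "fy", "cx", "cy" (pixels), "pose" (4x4, takes a point from camera to world coordinates); the wrist camera has in their place "mount" (4x4, takes a point from camera to tool coordinates, whose origin is the TCP and whose axes are the tool frame's). Camera axes: x right, y up, looking along -z (the intrinsics and any distortion apply to the point x, -y, -z); pixel columns grow to the right and rows downward; lengths in mm; the calibration is good to about 2 mm. A picture is of the moment at which its call begins: read the wrist's pose just before it. calibration takes no time and is no camera call.
- r.finish_job(): hands the job in, once; it reports no verdict.
The state is a dict: "time": time; "q": joint angles; "joint_vel": joint speeds; "joint_efforts": joint torques, N m; "tcp_pos": TCP position; "tcp_rot": TCP orientation; "force": force on the tool from outside, world axes, zero at the start; "ft_torque": the same for the moment, N m; "width": finger opening in mm.
Only numpy, scipy, OpenCV 4.12 (cv2) and the standard library are available. Lean on these libraries where they do the work, as an engineer would, in place of code of your own. Each camera call takes 0.05 s, during which the arm holds its last target.

TASK

Set up the table skittles for the next round: pull the pin deck out from under the hood to its outer stop, stand the red king pin in the middle cup and every plain wooden pin in a corner cup, then ease the loaded deck fully home under the hood with all pins still standing in their cups. Slide the deck gently, never slamming it, and leave the drinks can, the mug and the stacked wooden blocks where they are.

Things in the scene. Friction and masses are not known exactly. Their poses are not given: they have to be found in the camera images.
- track: the fixed skittle machine: dark wooden base 10 mm high, 130 mm wide (y from -295 mm), with two steel rails along its y axis and a hood at its +y end. Origin: on the table, on the rails' centre line. The deck slides along this y axis: home is at +y under the hood, out is at -y. Yaw varies a little
- hood (a point): centre of the hood roof's top face, 200 mm above the table, over the deck's home place (118 mm along y from the track's origin). The green frame with clear roof covers 118 mm to each side in x and 98 mm in y; its underside is 188 mm above the table. It stands on four 16 mm round posts, 107 mm to each side in x and 84 mm in y. Axes as the track's
- deck (a joint): place of the sliding pin deck in m: 0 = fully home under the hood (stop), 0.22 = fully out (stop); growing moves it along the track's -y. Stays where left; friction 2.5 N, damping 6 N per m/s, 0.9 kg. A wooden plate 168 x 168 mm, 22 mm thick, top face 42 mm above the table, centre at track x = 0, y = +110 mm when home, -110 mm when out. Starts at 0 to 0.14
- deck_bar (a point): centre of the deck's black grip bar: 18 mm thick, 80 mm long, lying along the track's x axis (across the sliding direction), centre 104 mm above the table, on a 12 mm upright steel post under its middle. It stands 162 mm from the deck's centre on the side away from the hood and moves with the deck
- cup_king (a point): middle cup, red floor, for the king pin, of the sliding deck: a round recess 52 mm across and 12 mm deep, open at the top. The point is the centre of its floor (seated pins have their origin here), 12 mm below the deck's top face, and moves with the deck. x and y along the deck's sides, z up
- cup_a (a point): corner cup, white floor, 50 mm in x and 50 mm in y from the middle cup, of the sliding deck: a round recess 52 mm across and 12 mm deep, open at the top. The point is the centre of its floor (seated pins have their origin here), 12 mm below the deck's top face, and moves with the deck. x and y along the deck's sides, z up
- cup_b (a point): corner cup, white floor, 50 mm in x and 50 mm in y from the middle cup, of the sliding deck: a round recess 52 mm across and 12 mm deep, open at the top. The point is the centre of its floor (seated pins have their origin here), 12 mm below the deck's top face, and moves with the deck. x and y along the deck's sides, z up
- cup_c (a point): corner cup, white floor, 50 mm in x and 50 mm in y from the middle cup, of the sliding deck: a round recess 52 mm across and 12 mm deep, open at the top. The point is the centre of its floor (seated pins have their origin here), 12 mm below the deck's top face, and moves with the deck. x and y along the deck's sides, z up
- cup_d (a point): corner cup, white floor, 50 mm in x and 50 mm in y from the middle cup, of the sliding deck: a round recess 52 mm across and 12 mm deep, open at the top. The point is the centre of its floor (seated pins have their origin here), 12 mm below the deck's top face, and moves with the deck. x and y along the deck's sides, z up
- king: the king pin, painted red with a white band: a turned skittle 115 mm tall with a weighted foot: foot round, 46 mm across up to 14 mm above the underside, tapering to 28 mm at 40 mm; then a straight stem 26 mm across from 40 to 81 mm up; then a ball head 34 mm across whose top is at 115 mm. About 200 g. Origin: centre of the underside; z runs up the pin
- pin1: a plain light wooden pin with a green band (may be absent; two to four of them are there): a turned skittle 115 mm tall with a weighted foot: foot round, 46 mm across up to 14 mm above the underside, tapering to 28 mm at 40 mm; then a straight stem 26 mm across from 40 to 81 mm up; then a ball head 34 mm across whose top is at 115 mm. About 200 g. Origin: centre of the underside; z runs up the pin
- pin2: a plain light wooden pin with a green band (may be absent; two to four of them are there): a turned skittle 115 mm tall with a weighted foot: foot round, 46 mm across up to 14 mm above the underside, tapering to 28 mm at 40 mm; then a straight stem 26 mm across from 40 to 81 mm up; then a ball head 34 mm across whose top is at 115 mm. About 200 g. Origin: centre of the underside; z runs up the pin
- pin3: a plain light wooden pin with a green band (may be absent; two to four of them are there): a turned skittle 115 mm tall with a weighted foot: foot round, 46 mm across up to 14 mm above the underside, tapering to 28 mm at 40 mm; then a straight stem 26 mm across from 40 to 81 mm up; then a ball head 34 mm across whose top is at 115 mm. About 200 g. Origin: centre of the underside; z runs up the pin
- pin4: a plain light wooden pin with a green band (may be absent; two to four of them are there): a turned skittle 115 mm tall with a weighted foot: foot round, 46 mm across up to 14 mm above the underside, tapering to 28 mm at 40 mm; then a straight stem 26 mm across from 40 to 81 mm up; then a ball head 34 mm across whose top is at 115 mm. About 200 g. Origin: centre of the underside; z runs up the pin
- can: bystander: a plain aluminium drinks can, 66 mm across, 115 mm tall; origin at the centre of its underside
- mug: bystander: a blue mug, 84 mm across, 95 mm tall; origin at the centre of its underside
- blocks: bystander: a small stack of wooden game blocks (one piece), 105 x 105 x 41 mm; origin at the centre of its underside
Things that resemble listed ones, but are neither listed nor needed, are in the scene too. Of the things like the king, leave any that is black; of the rest the smaller one is meant. What is shaped like the pin2 but turquoise is not meant.

How it is judged:
By the outcome, as a careful person would: the job done as asked, in the order asked, and still so for the second after the job is handed in, with the robot touching nothing.
Of pin1, pin2, pin3, pin4 only 2 to 4 are there at a start; the rules pass over those that are not, and their reading is None.
At some moment in a run one of king, pin1, pin2, pin3, pin4 may be knocked a few centimetres aside while the robot is not near it.
Once in a run the grip may slacken for a moment while it holds something.
It also fails if it takes over 210 s, if anything falls off the work surface, if the arm or the gripper's body presses on something with over 40 N, if the wrist force passes 120 N, or if a joint passes its speed limit or range.

## Working session

There is one attempt and no reset: what is moved stays moved. The work goes in short steps, Python scripts to look and compute and a shell command to move; the robot and the scene stay as the last step left them, time stands still between calls to the robot, and variables do not carry over. Pictures are saved under pics/ and viewed, and the job is handed in when it is done.

```bash
ls; mkdir -p pics; python3 - <<'E'
from station import r
import cv2,numpy as np
np.set_printoptions(precision=4,suppress=True)
s=r.sense();print(s)
for n in("side","top","wrist"):
    c=r.calibration(n);print(n,c)
    cv2.imwrite(f"pics/{n}0.png",cv2.cvtColor(r.capture(n),cv2.COLOR_RGB2BGR))
E
```

```text
pics
{'time': 0.0, 'q': array([ 1.0997,  0.1816,  1.608 , -0.    ,  1.3538, -0.2063]), 'joint_vel': array([ 0.0014, -0.0005,  0.001 , -0.0009,  0.0005, -0.0013]), 'joint_efforts': array([ -0.0016, -44.4869, -35.1333,  -0.0004,   0.0091,   0.    ]), 'tcp_pos': array([150.2258, 554.4531, 230.3597]), 'tcp_rot': array([-1.0128,  1.3245,  1.0115]), 'force': array([-0.1475,  0.4695, -0.4035]), 'ft_torque': array([-0.0266, -0.0009, -0.036 ]), 'width': 85.56818362021455}
side {'fx': 479.64460247382544, 'fy': 479.64460247382544, 'cx': 322.1521225476076, 'cy': 201.82569587093698, 'pose': array([[   0.9725,   -0.2225,    0.0684,  699.0281],
       [   0.2328,    0.923 ,   -0.3065, -382.2767],
       [   0.0051,    0.314 ,    0.9494, 1375.2816],
       [   0.    ,    0.    ,    0.    ,    1.    ]])}
top {'fx': 414.925670160228, 'fy': 414.925670160228, 'cx': 318.6022610410784, 'cy': 200.6966171492685, 'pose': array([[   0.0185,    0.9746,   -0.2234,  392.5085],
       [  -0.9998,    0.0182,   -0.0033,   -1.5451],
       [   0.0009,    0.2234,    0.9747, 1163.7976],
       [   0.    ,    0.    ,    0.    ,    1.    ]])}
wrist {'fx': 319.7355804989971, 'fy': 319.7355804989971, 'cx': 313.1247787543884, 'cy': 204.52170281245373, 'mount': array([[   0.001 ,    0.2648,   -0.9643, -142.9029],
       [  -0.0003,    0.9643,    0.2648,   66.5328],
       [   1.    ,    0.    ,    0.0011,   -0.7882],
       [   0.    ,    0.    ,    0.    ,    1.    ]])}
```

View pics/side0.png

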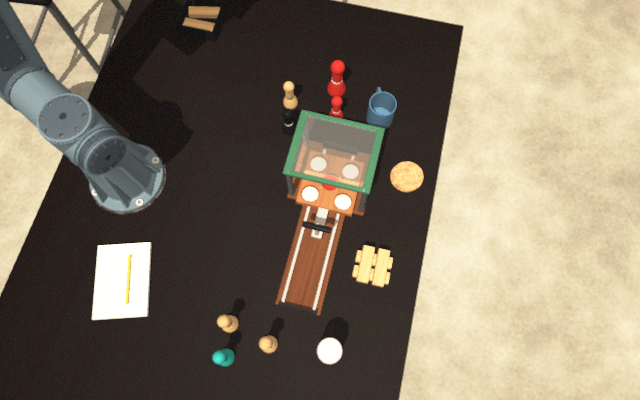

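View pics/top0.png

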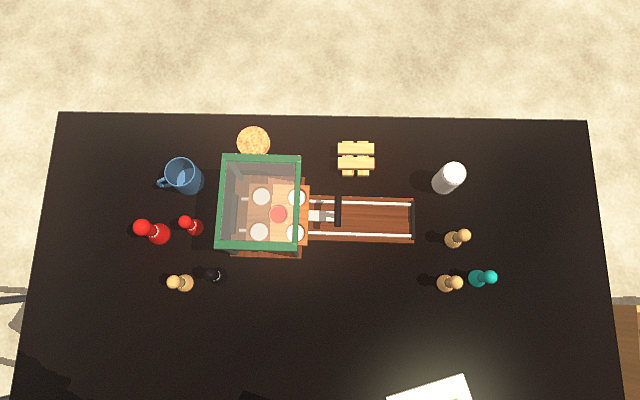

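View pics/wrist0.png

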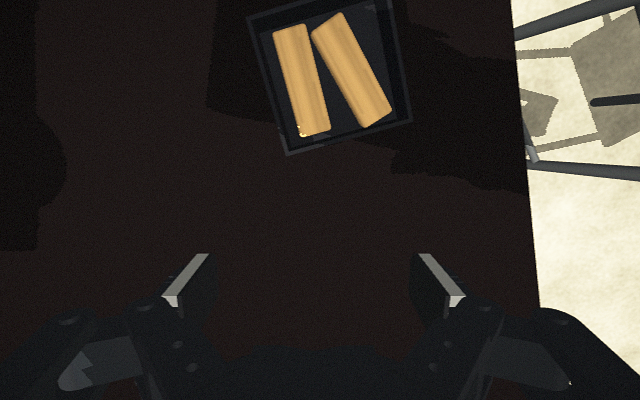

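```bash
cat > h.py <<'E'
import numpy as np,cv2
from station import r
np.set_printoptions(precision=2,suppress=True)
from scipy.spatial.transform import Rotation as R
def T_tool():
    s=r.sense();T=np.eye(4);T[:3,:3]=R.from_rotvec(s['tcp_rot']).as_matrix();T[:3,3]=s['tcp_pos'];return T
def campose(n,T=None):
    c=r.calibration(n)
    return c,(c['pose'] if 'pose' in c else (T_tool() if T is None else T)@c['mount'])
def cast(n,u,v,z,T=None):
    c,P=campose(n,T)
    d=P[:3,:3]@np.array([(u-c['cx'])/c['fx'],-(v-c['cy'])/c['fy'],-1]);o=P[:3,3]
    return o+d*(z-o[2])/d[2]
def proj(n,p,T=None):
    c,P=campose(n,T);q=np.linalg.inv(P)@np.append(p,1)
    return np.array([c['cx']+c['fx']*q[0]/-q[2],c['cy']-c['fy']*q[1]/-q[2]])
def snap(n,f):
    im=cv2.cvtColor(r.capture(n),cv2.COLOR_RGB2BGR);cv2.imwrite('pics/'+f,im);return im
def crop(im,x0,x1,y0,y1,k,f):
    cv2.imwrite('pics/'+f,cv2.resize(im[y0:y1,x0:x1],None,fx=k,fy=k,interpolation=cv2.INTER_CUBIC))
E
python3 - <<'E'
from h import *
t=cv2.imread('pics/top0.png');s=cv2.imread('pics/side0.png')
a=cv2.resize(t[140:300,130:310],None,fx=4,fy=4,interpolation=2)[:600]
cv2.imwrite('pics/c1.png',a)
crop(t,320,510,140,300,3.7,'c2.png'); crop(s,260,420,50,230,3.3,'c3.png'); crop(s,200,400,200,380,3.2,'c4.png')
E
```

```text
(no output)
```

View pics/c1.png

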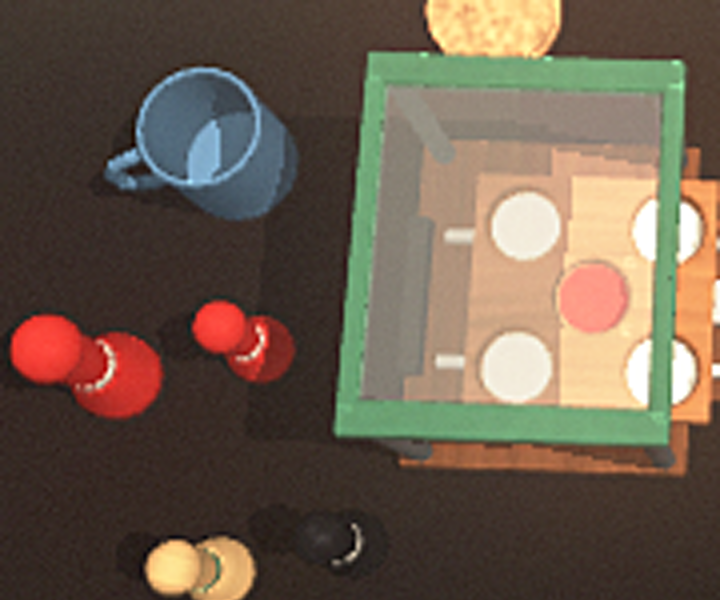

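View pics/c2.png

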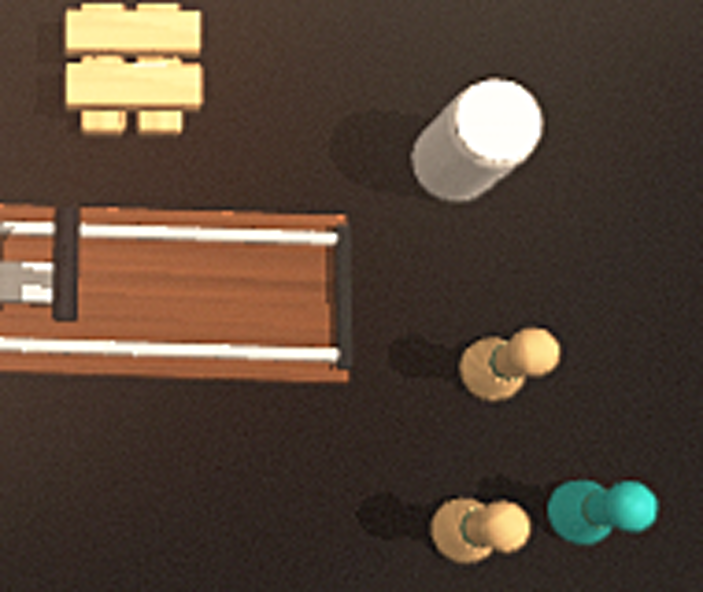

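View pics/c3.png

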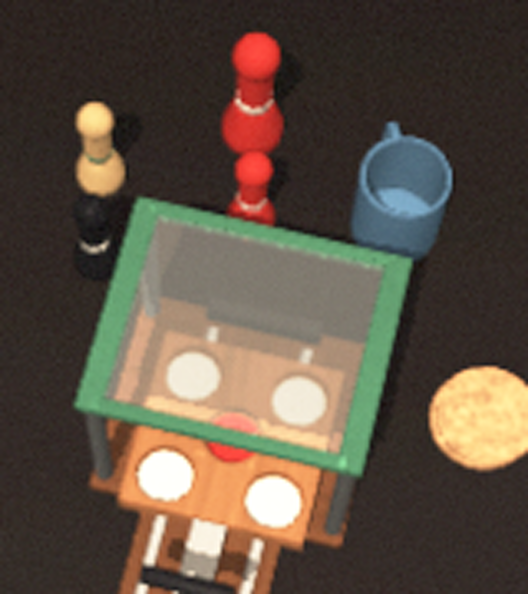

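View pics/c4.png

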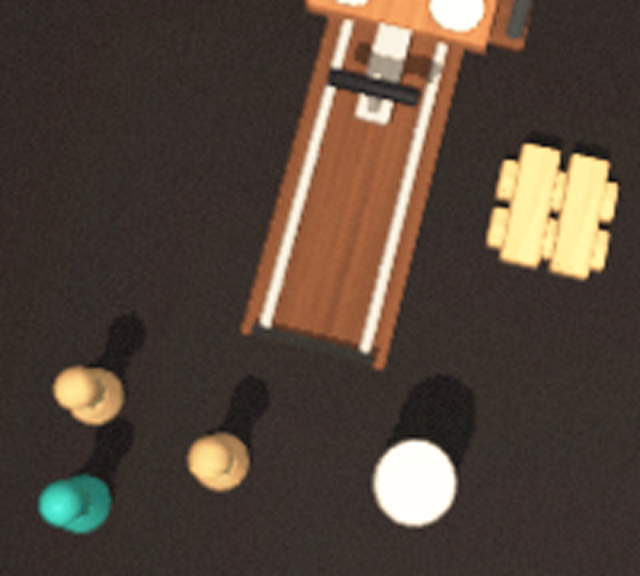

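```bash
python3 - <<'E'
from h import *
T=lambda x,y,k,x0,y0:(x0+x/k,y0+y/k)
obs={'king':((219,326),None,(254,169),'c3'),'C':((174,567),None,(95,120),'c3'),'A':None}
c1=lambda x,y:(130+x/4,140+y/4)
c2=lambda x,y:(320+x/3.7,140+y/3.7)
c3=lambda x,y:(260+x/3.3,50+y/3.3)
c4=lambda x,y:(200+x/3.2,200+y/3.2)
for n,t,s,z in [('king',c1(219,326),c3(254,169),98),('big',c1(47,349),c3(257,57),140),('black',c1(320,538),c3(97,214),98),('C',c1(174,567),c3(95,120),98),('A',c2(534,352),c4(213,462),98),('B',c2(505,526),c4(73,388),98),('turq',c2(632,506),c4(62,503),98),
 ('bar',c2(65,263),c4(373,87),113),('can',c2(498,122),c4(415,482),115),
 ('cupK',c1(592,298),c3(235,440),30),('cNWhood',c1(524,226),c3(193,376),30),('c2',c1(516,367),c3(299,401),30),('c3',c1(668,230),c3(273,501),30),('c4',c1(661,371),c3(165,475),30),
 ('railend+x',c2(338,240),c4(365,350),20),('railend-x',c2(338,355),c4(267,325),20),
 ('hoodTL',c1(370,55),c3(411,260),200),('hoodTR',c1(684,62),c3(358,470),200),('hoodBL',c1(336,436),c3(147,200),200),('hoodBR',c1(667,443),c3(79,408),200),
 ('foot king',c1(262,350),c3(252,215),10),('foot C',c1(222,570),c3(100,172),10),('foot A',c2(492,368),c4(219,463),10),('foot B',c2(464,530),c4(93,396),10)]:
    print(n,cast('top',*t,z)[:2],cast('side',*s,z)[:2])
E
```

```text
king [574.69 349.56] [576.06 351.27]
big [550.99 441.59] [557.09 439.78]
black [440.01 273.35] [448.41 272.95]
C [420.31 363.97] [421.96 366.58]
A [ 552.44 -376.57] [ 558.26 -375.85]
B [ 432.49 -349.63] [ 432.78 -346.87]
turq [ 447.54 -437.22] [ 450.53 -433.63]
bar [606.74 -47.53] [610.22 -49.07]
can [ 714.49 -354.84] [ 718.19 -353.56]
cupK [610.87 114.45] [614.89 115.11]
cNWhood [661.44 164.28] [563.11 167.18]
c2 [561.52 164.85] [663.16 165.91]
c3 [660.44  63.07] [661.2   66.34]
c4 [560.6   64.89] [561.27  67.6 ]
railend+x [ 647.48 -259.65] [ 652.64 -255.18]
railend-x [ 559.14 -256.87] [ 564.68 -254.35]
hoodTL [726.8  238.88] [730.62 240.44]
hoodTR [725.91  46.79] [725.43  50.43]
hoodBL [493.89 242.25] [505.64 243.11]
hoodBR [493.41  50.14] [498.43  49.58]
foot king [573.22 346.8 ] [576.95 352.3 ]
foot C [421.2  361.22] [422.35 363.19]
foot A [ 552.88 -375.08] [ 553.76 -375.01]
foot B [ 432.33 -347.96] [ 433.21 -346.84]
```

```bash
cat >> h.py <<'E'
def to(p,yaw=None):
    """tool-frame shift (m) to world target p (mm) and turn about tool x so that tool z points at world angle yaw"""
    T=T_tool();Rm=T[:3,:3]
    sh=Rm.T@(np.array(p)-T[:3,3])/1000
    z=Rm[:,2];out=[sh.round(4)]
    if yaw is not None:
        a=np.arctan2(z[1],z[0]);d=-(yaw-a);d=(d+np.pi/2)%np.pi-np.pi/2  # tool x is down
        out.append(('turn x',round(d,4),'yaw now',round(a,4)))
    return out
E
python3 - <<'E'
from h import *
print(T_tool()); 
print(to([608.5,-48.5,200],np.pi/2-.012))
E
```

```text
[[ -0.    -0.97   0.26 150.25]
 [ -0.     0.26   0.97 554.58]
 [ -1.     0.    -0.   230.58]
 [  0.     0.     0.     1.  ]]
[array([ 0.03, -0.6 , -0.46]), ('turn x', np.float64(-0.2528), 'yaw now', np.float64(1.306))]
```

```bash
python3 -m jog '[[[-0.25,0,0,0,-0.6,-0.46,0.06],[-0.25,0,0,0,-0.6,-0.46,0.06],[-0.25,0,0,0,-0.6,-0.46,0.06],[-0.25,0,0,0,-0.6,-0.46,0.06],[-0.25,0,0,0,-0.6,-0.46,0.06],[-0.25,0,0,0,-0.6,-0.46,0.06],[-0.25,0,0,0,-0.6,-0.46,0.06],[-0.25,0,0,0,-0.6,-0.46,0.06],[-0.25,0,0,0,-0.6,-0.46,0.06],[-0.25,0,0,0,-0.6,-0.46,0.06],[-0.25,0,0,0,-0.6,-0.46,0.06],[-0.25,0,0,0,-0.6,-0.46,0.06]]]'; python3 -c "
from h import *
print(T_tool(),to([608.5,-48.5,230],np.pi/2-.012))"
```

```text
time: 1.15
tcp_pos: [451.2, 160.1, 231.3]
tcp_rot: [-1.198, 1.216, 1.198]
force: [0.2, 1.8, 0.3]
width: 60.0
[[  0.    -1.     0.01 451.21]
 [  0.     0.01   1.   160.12]
 [ -1.    -0.     0.   231.33]
 [  0.     0.     0.     1.  ]] [array([ 0.  , -0.16, -0.21]), ('turn x', np.float64(-0.003), 'yaw now', np.float64(1.5558))]
```

```bash
sed -i 's/precision=2/precision=4/' h.py; python3 -m jog '[[[0,0,0,0,-0.157,-0.21,0.06],[0,0,0,0,-0.157,-0.21,0.06],[0,0,0,0,-0.157,-0.21,0.06],[0,0,0,0,-0.157,-0.21,0.06],[0,0,0,0,-0.157,-0.21,0.06],[0,0,0,0,-0.157,-0.21,0.06],[0,0,0,0,-0.157,-0.21,0.06],[0,0,0,0,-0.157,-0.21,0.06],[0,0,0,0,-0.157,-0.21,0.06]]]'; python3 -c "
from h import *
snap('wrist','w1.png')
print(T_tool(),to([608.5,-48.5,85],np.pi/2-.012))"
```

```text
time: 1.9
tcp_pos: [603.9, -50.3, 230.5]
tcp_rot: [-1.196, 1.217, 1.199]
force: [-0.4, 0.6, -0.1]
width: 60.1
[[ -0.0017  -0.9999   0.0148 603.5289]
 [  0.001    0.0148   0.9999 -49.3813]
 [ -1.       0.0017   0.001  230.657 ]
 [  0.       0.       0.       1.    ]] [array([ 0.1456, -0.0052,  0.0008]), ('turn x', np.float64(-0.0028), 'yaw now', np.float64(1.556))]
```

View pics/w1.png

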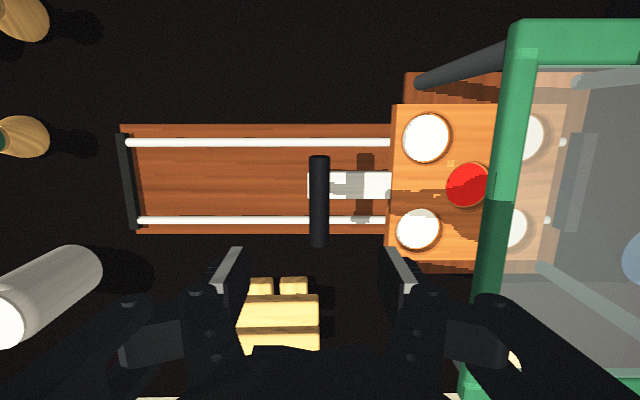

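```bash
python3 -c "
from h import *
for n,u,v,z in [('bartop',319,161,113),('barbot',319,243,113),('bar',319.5,201,113),('c4',426,137,30),('c3',417.5,230,30),('k',468,184,30),('railL-x',127,142,20),('railL+x',138,220,20),('railR-x',390,142,20)]: print(n,cast('wrist',u,v,z))
"
```

```text
bartop [571.361  -45.1465 113.    ]
barbot [642.9512 -45.8781 113.    ]
bar [605.0434 -45.0695 113.    ]
c4 [558.7191  69.1276  30.    ]
c3 [662.4855  67.5178  30.    ]
k [609.8986 119.012   30.    ]
railL-x [ 559.8017 -252.4559   20.    ]
railL+x [ 648.9694 -254.6628   20.    ]
railR-x [564.1017  33.817   20.    ]
```

```bash
python3 -m jog '[[[0,0,0,0.03,-0.004,0.002,0.06],[0,0,0,0.07,-0.004,0.002,0.06],[0,0,0,0.1,-0.004,0.002,0.06],[0,0,0,0.125,-0.004,0.002,0.06],[0,0,0,0.14,-0.004,0.002,0.06],[0,0,0,0.145,-0.004,0.002,0.06],[0,0,0,0.145,-0.004,0.002,0.04],[0,0,0,0.145,-0.004,0.002,0.01],[0,0,0,0.145,-0.004,0.002,0.01],[0,0,0,0.145,-0.004,0.002,0.01],[0,0,0,0.145,-0.004,0.002,0.01],[0,0,0,0.145,-0.004,0.002,0.01]]]'; python3 -c "
from h import *
snap('wrist','w2.png')
print(T_tool(),r.sense()['force'])"
```

```text
time: 2.95
tcp_pos: [609.5, -48.1, 88.6]
tcp_rot: [-1.2, 1.214, 1.196]
force: [-1.4, 2.2, 6.5]
width: 16.1
[[  0.0029  -0.9999   0.0147 609.558 ]
 [ -0.0002   0.0147   0.9999 -48.1912]
 [ -1.      -0.003   -0.0002  88.5517]
 [  0.       0.       0.       1.    ]] [-1.9393  3.6323  7.1285]
```

View pics/w2.png

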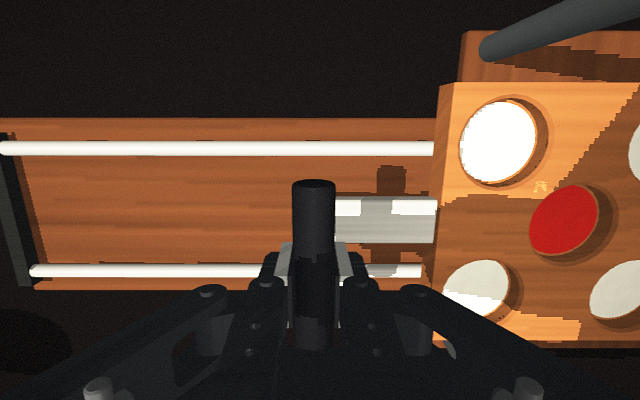

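```bash
python3 -m jog '[[[0,0,0,0,0,-0.001,0.01],[0,0,0,0,0,-0.003,0.01],[0,0,0,0,0,-0.006,0.01],[0,0,0,0,0,-0.01,0.01],[0,0,0,0,0,-0.015,0.01],[0,0,0,0,0,-0.02,0.01],[0,0,0,0,0,-0.025,0.01],[0,0,0,0,0,-0.03,0.01],[0,0,0,0,0,-0.035,0.01],[0,0,0,0,0,-0.04,0.01],[0,0,0,0,0,-0.045,0.01],[0,0,0,0,0,-0.05,0.01]]]'; python3 -m jog '[[[0,0,0,0,0,-0.005,0.01],[0,0,0,0,0,-0.01,0.01],[0,0,0,0,0,-0.015,0.01],[0,0,0,0,0,-0.02,0.01],[0,0,0,0,0,-0.025,0.01],[0,0,0,0,0,-0.03,0.01],[0,0,0,0,0,-0.035,0.01],[0,0,0,0,0,-0.04,0.01],[0,0,0,0,0,-0.045,0.01],[0,0,0,0,0,-0.05,0.01],[0,0,0,0,0,-0.055,0.01],[0,0,0,0,0,-0.06,0.01]]]';python3 -m jog '[[[0,0,0,0,0,-0.005,0.01],[0,0,0,0,0,-0.01,0.01],[0,0,0,0,0,-0.015,0.01],[0,0,0,0,0,-0.02,0.01],[0,0,0,0,0,-0.025,0.01],[0,0,0,0,0,-0.03,0.01],[0,0,0,0,0,-0.035,0.01],[0,0,0,0,0,-0.04,0.01],[0,0,0,0,0,-0.045,0.01],[0,0,0,0,0,-0.05,0.01],[0,0,0,0,0,-0.055,0.01],[0,0,0,0,0,-0.06,0.01]]]'; python3 -c "
from h import *
snap('wrist','w3.png')"
```

```text
time: 4.0
tcp_pos: [608.7, -98.4, 88.5]
tcp_rot: [-1.2, 1.214, 1.196]
force: [-2.2, 3.1, 7.1]
width: 15.9
time: 5.0
tcp_pos: [607.8, -158.5, 88.5]
tcp_rot: [-1.2, 1.215, 1.196]
force: [-0.9, 2.6, 6.8]
width: 16.0
time: 6.0
tcp_pos: [606.9, -218.6, 88.6]
tcp_rot: [-1.2, 1.215, 1.196]
force: [-1.3, 2.2, 6.8]
width: 15.9
```

View pics/w3.png

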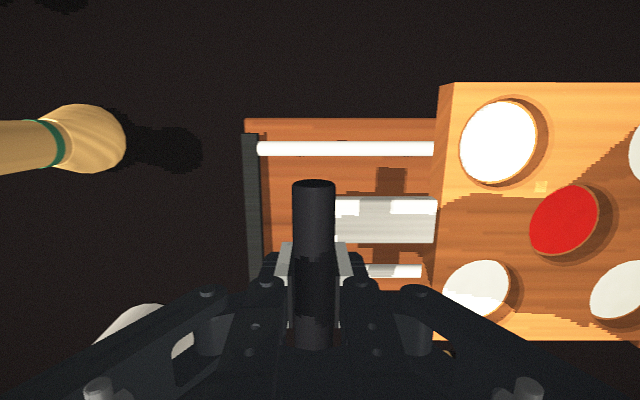

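```bash
python3 -m jog '[[[0,0,0,0,0,-0.004,0.01],[0,0,0,0,0,-0.007,0.01],[0,0,0,0,0,-0.01,0.01],[0,0,0,0,0,-0.012,0.01],[0,0,0,0,0,-0.014,0.01],[0,0,0,0,0,-0.016,0.01],[0,0,0,0,0,-0.018,0.01],[0,0,0,0,0,-0.02,0.01],[0,0,0,0,0,-0.0215,0.01],[0,0,0,0,0,-0.0225,0.01],[0,0,0,0,0,-0.0235,0.01],[0,0,0,0,0,-0.0245,0.01]]]'; python3 -m jog '[[[0,0,0,0,0,-0.001,0.01],[0,0,0,0,0,-0.002,0.01],[0,0,0,0,0,-0.003,0.01],[0,0,0,0,0,-0.004,0.01]]]'; python3 -m jog '[[[0,0,0,0,0,-0.001,0.01],[0,0,0,0,0,-0.002,0.01],[0,0,0,0,0,-0.003,0.01]]]'
```

```text
time: 7.05
tcp_pos: [606.5, -242.2, 88.5]
tcp_rot: [-1.199, 1.214, 1.197]
force: [-1.4, 8.5, 10.2]
width: 16.2
time: 7.38
tcp_pos: [606.5, -242.3, 88.5]
tcp_rot: [-1.195, 1.21, 1.201]
force: [-0.5, 22.3, 13.2]
width: 16.1
time: 7.63
tcp_pos: [606.5, -242.3, 88.4]
tcp_rot: [-1.192, 1.207, 1.204]
force: [-2.2, 30.7, 17.4]
width: 16.2
```

```bash
python3 -m jog '[[[0,0,0,0,0,0.003,0.01],[0,0,0,0,0,0.006,0.01],[0,0,0,0,0,0.0065,0.01],[0,0,0,0,0,0.0065,0.05],[0,0,0,0,0,0.0065,0.05],[0,0,0,0,0,0.0065,0.05],[0,0,0,-0.02,0,0.0065,0.05],[0,0,0,-0.05,0,0.0065,0.05],[0,0,0,-0.09,0,0.0065,0.05],[0,0,0,-0.13,0,0.0065,0.05],[0,0,0,-0.15,0,0.0065,0.05],[0,0,0,-0.15,0,0.0065,0.05]]]'; python3 - <<'E'
from h import *
print(T_tool());snap('wrist','w4.png');snap('top','t4.png');s=snap('side','s4.png')
E
```

```text
time: 8.63
tcp_pos: [608.3, -245.5, 243.8]
tcp_rot: [-1.207, 1.214, 1.188]
force: [0.3, -0.6, -0.4]
width: 50.2
[[   0.0098   -0.9998    0.0153  608.2896]
 [  -0.0065    0.0152    0.9999 -245.5268]
 [  -0.9999   -0.0099   -0.0063  243.8381]
 [   0.        0.        0.        1.    ]]
```

View pics/w4.png

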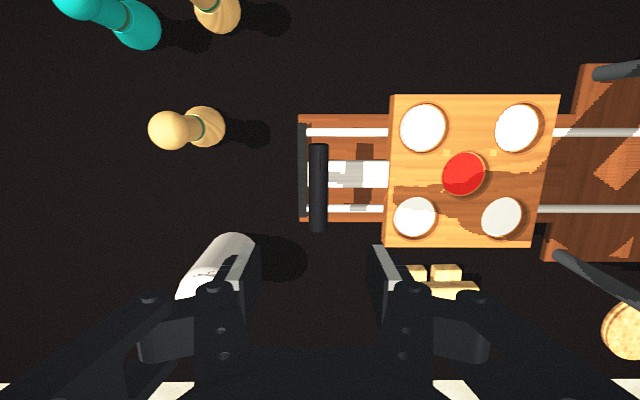

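View pics/s4.png

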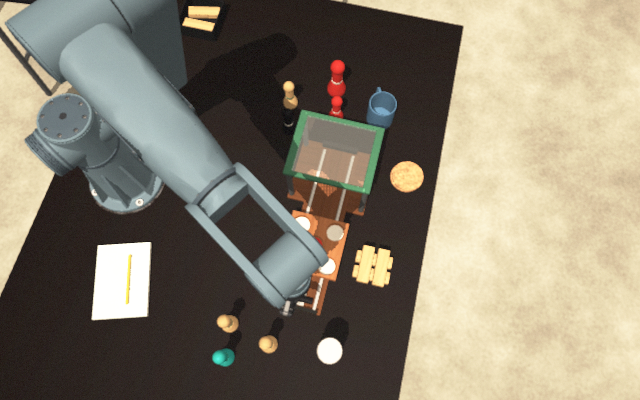

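View pics/t4.png

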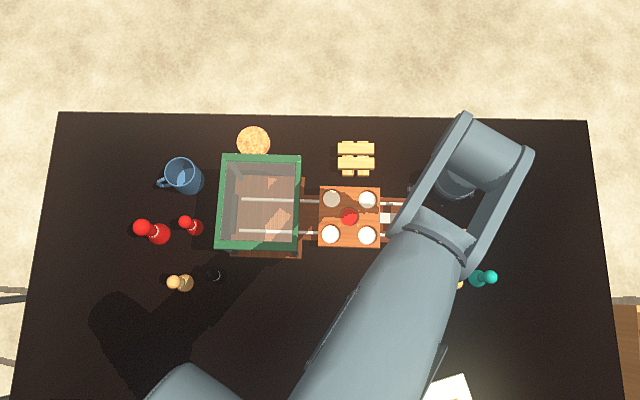

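```bash
python3 - <<'E'
from h import *
for n,u,v,z in [('c-x-y',423,128,30),('c-x+y',517,128,30),('c+x-y',414,217,30),('c+x+y',502,217.5,30),('k',464,174,30),('bar',318,188,113),('A foot',208,127,14),('A head',170,131,98)]: print(n,cast('wrist',u,v,z)[:2])
t=cv2.imread('pics/t4.png');crop(t,310,400,175,260,7,'c5.png')
E
```

```text
c-x-y [ 551.374  -127.2664]
c-x+y [552.9209 -27.6751]
c+x-y [ 650.2238 -130.1199]
c+x+y [652.3545 -29.629 ]
k [601.4071 -78.4598]
bar [ 596.5311 -240.2583]
A foot [ 547.187  -360.3028]
A head [ 547.9876 -366.2031]
```

View pics/c5.png

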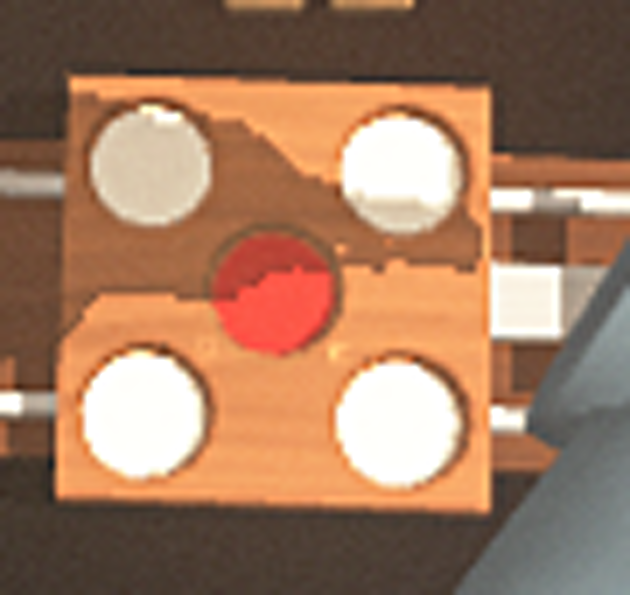

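```bash
python3 - <<'E'
from h import *
c=lambda x,y:(310+x/7,175+y/7)
for n,(u,v),z in [('c+x+y',c(151,165),30),('c+x-y',c(401,173),30),('c-x+y',c(144,413),30),('c-x-y',c(399,424),30),('k',c(274,293),30),
 ('d+x+y',c(69,75),42),('d+x-y',c(490,87),42),('d-x+y',c(56,497),42),('d-x-y',c(490,512),42)]: print(n,cast('top',u,v,z)[:2])
s=cv2.imread('pics/s4.png');crop(s,270,370,190,300,5,'c6.png')
print(T_tool(),r.sense()['joint_vel'])
E
```

```text
c+x+y [659.1682 -34.0339]
c+x-y [ 657.747  -134.2436]
c-x+y [558.9452 -32.4326]
c-x-y [ 556.455  -132.6742]
k [607.8915 -83.4536]
d+x+y [692.6682  -0.5069]
d+x-y [ 690.8578 -168.6408]
d-x+y [523.8401   1.5141]
d-x-y [ 521.1569 -166.1666]
[[  -0.0008   -0.9999    0.0153  605.0506]
 [   0.0004    0.0153    0.9999 -243.4162]
 [  -1.        0.0008    0.0004  235.561 ]
 [   0.        0.        0.        1.    ]] [ 0.0013  0.0265  0.0273  0.0004  0.001  -0.0019]
```

View pics/c6.png

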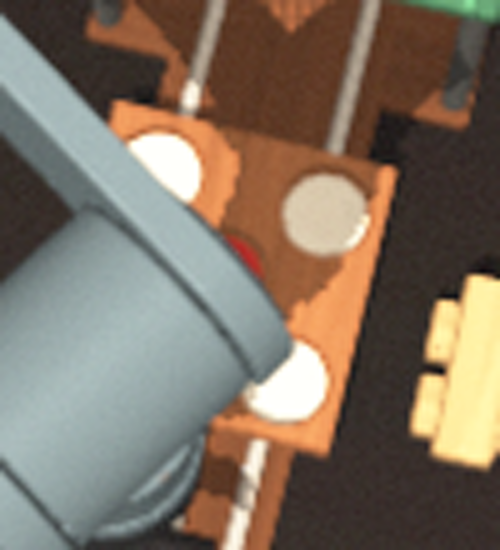

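```bash
python3 - <<'E'
from h import *
T=T_tool();im=snap('wrist','w5.png')
hsv=cv2.cvtColor(im,cv2.COLOR_BGR2HSV)
red=cv2.inRange(hsv,(0,150,80),(6,255,255))|cv2.inRange(hsv,(174,150,80),(180,255,255))
wh=cv2.inRange(hsv,(0,0,130),(180,45,255))
for nm,m in(('red',red),('wh',wh)):
    for c in cv2.findContours(m,cv2.RETR_EXTERNAL,cv2.CHAIN_APPROX_NONE)[0]:
        if 700<cv2.contourArea(c)<4000:
            (u,v),ax,an=cv2.fitEllipse(c);print(nm,u,v,ax,cast('wrist',u,v,30,T)[:2])
E
```

```text
red 461.9210205078125 179.74066162109375 (38.09368133544922, 44.482601165771484) [607.7982 -80.0592]
wh 213.22377014160156 271.4278564453125 (46.337738037109375, 81.61241149902344) [ 715.0165 -366.1206]
wh 588.9913330078125 214.50440979003906 (7.362640380859375, 183.70199584960938) [650.2797  68.8569]
wh 500.8381042480469 223.2415771484375 (33.291202545166016, 42.73966979980469) [659.2578 -29.9929]
wh 412.800048828125 223.0013427734375 (36.71229553222656, 41.95512771606445) [ 657.429  -131.0081]
wh 355.39044189453125 179.589111328125 (30.385765075683594, 76.18551635742188) [ 605.8169 -197.8611]
wh 515.4254760742188 133.1126251220703 (39.19625473022461, 48.40644836425781) [558.2026 -28.5415]
wh 420.3624267578125 133.084228515625 (42.42092514038086, 46.98390579223633) [ 556.6036 -129.6773]
```

View pics/w5.png

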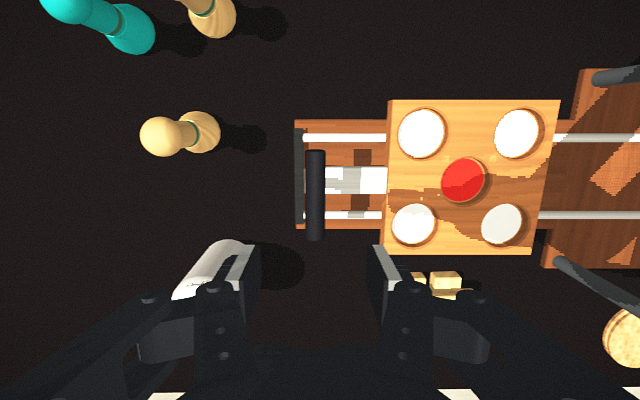

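```bash
python3 - <<'E'
from h import *
crop(cv2.imread('pics/w5.png'),130,290,100,170,5,'c7.png')
for u,v,z in[(162,136,98),(204,132,12)]:print(cast('wrist',u,v,z)[:2])
E
```

```text
[ 551.366  -372.6974]
[ 551.7714 -365.0941]
```

View pics/c7.png

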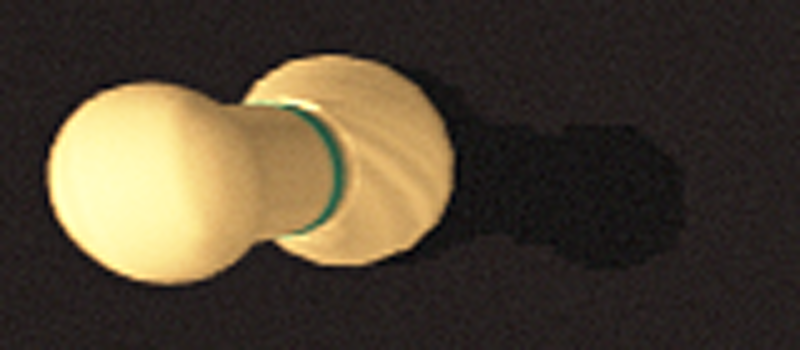

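```bash
python3 -m jog '[[[0,0,0,0.02,0.012,-0.03,0.085],[0,0,0,0.04,0.025,-0.065,0.085],[0,0,0,0.06,0.04,-0.1,0.085],[0,0,0,0.07,0.049,-0.123,0.085],[0,0,0,0.075,0.051,-0.13,0.085],[0,0,0,0.075,0.051,-0.13,0.085],[0,0,0,0.075,0.051,-0.13,0.085],[0,0,0,0.075,0.051,-0.13,0.085],[0,0,0,0.075,0.051,-0.13,0.085]]]'; python3 - <<'E'
from h import *
T=T_tool();print(T);im=snap('wrist','w6.png')
E
```

```text
time: 9.58
tcp_pos: [553.7, -371.3, 162.1]
tcp_rot: [-1.2, 1.215, 1.199]
force: [-0.0, 0.4, 1.1]
width: 84.9
[[   0.0009   -0.9999    0.0129  553.694 ]
 [  -0.0004    0.0129    0.9999 -371.2508]
 [  -1.       -0.001    -0.0004  162.0928]
 [   0.        0.        0.        1.    ]]
```

View pics/w6.png

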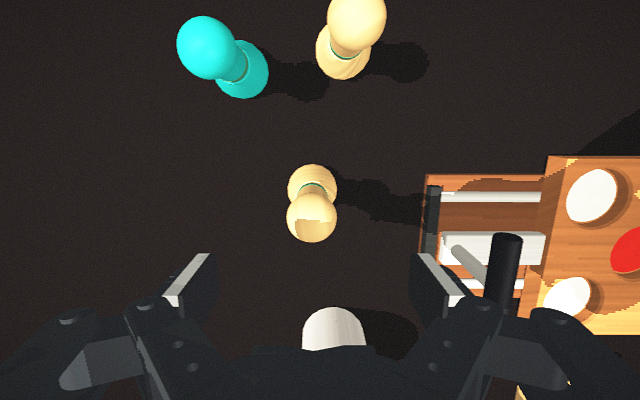

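```bash
python3 - <<'E'
from h import *
for u,v,z in[(312,217,98),(312.5,187,12),(356.5,16,98),(343,52,12)]:print(cast('wrist',u,v,z)[:2])
print(to([552.5,-371.5,47]))
E
```

```text
[ 552.5842 -373.2006]
[ 550.4562 -373.1681]
[ 431.1674 -345.7837]
[ 434.9015 -345.9658]
[array([ 0.1152,  0.0013, -0.0001])]
```

```bash
python3 -m jog '[[[0,0,0,0.03,0.001,-0.0015,0.085],[0,0,0,0.06,0.001,-0.0015,0.085],[0,0,0,0.09,0.001,-0.0015,0.085],[0,0,0,0.108,0.001,-0.0015,0.085],[0,0,0,0.114,0.001,-0.0015,0.085],[0,0,0,0.114,0.001,-0.0015,0.05],[0,0,0,0.114,0.001,-0.0015,0.01],[0,0,0,0.114,0.001,-0.0015,0.01],[0,0,0,0.114,0.001,-0.0015,0.01],[0,0,0,0.114,0.001,-0.0015,0.01],[0,0,0,0.114,0.001,-0.0015,0.01],[0,0,0,0.114,0.001,-0.0015,0.01]]]'; python3 - <<'E'
from h import *
T=T_tool();print(T);im=snap('wrist','w7.png')
E
```

```text
time: 10.63
tcp_pos: [552.7, -374.6, 49.4]
tcp_rot: [-1.201, 1.216, 1.196]
force: [-0.1, 1.3, 6.0]
width: 27.3
[[   0.0024   -0.9999    0.0148  552.6637]
 [  -0.0017    0.0148    0.9999 -374.6141]
 [  -1.       -0.0024   -0.0017   49.4075]
 [   0.        0.        0.        1.    ]]
```

View pics/w7.png

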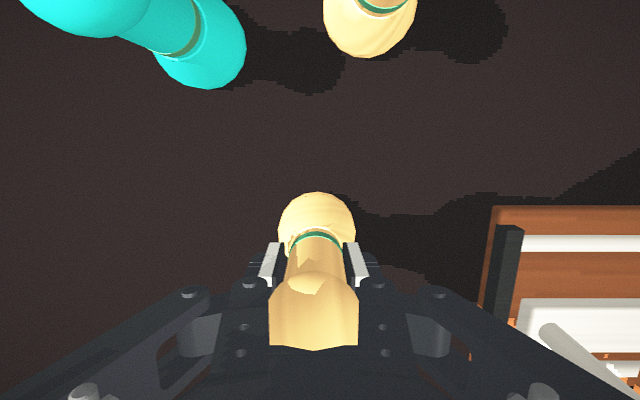

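```bash
python3 -m jog '[[[0,0,0,-0.01,0,0,0.01],[0,0,0,-0.03,0.005,0.003,0.01],[0,0,0,-0.05,0.012,0.008,0.01],[0,0,0,-0.07,0.02,0.018,0.01],[0,0,0,-0.08,0.027,0.035,0.01],[0,0,0,-0.083,0.03,0.055,0.01],[0,0,0,-0.085,0.03,0.08,0.01],[0,0,0,-0.085,0.03,0.105,0.01],[0,0,0,-0.085,0.03,0.13,0.01],[0,0,0,-0.085,0.03,0.155,0.01],[0,0,0,-0.085,0.03,0.18,0.01],[0,0,0,-0.085,0.028,0.2,0.01]]]';python3 -m jog '[[[0,0,0,0,-0.003,0.015,0.01],[0,0,0,0,-0.01,0.028,0.01],[0,0,0,0,-0.018,0.037,0.01],[0,0,0,0,-0.025,0.041,0.01],[0,0,0,0,-0.028,0.042,0.01],[0,0,0,0,-0.028,0.042,0.01],[0,0,0,0,-0.028,0.042,0.01],[0,0,0,0,-0.028,0.042,0.01]]]'; python3 - <<'E'
from h import *
T=T_tool();print(T,to([557,-129.8,82]));im=snap('wrist','w8.png')
E
```

```text
time: 11.68
tcp_pos: [525.8, -171.8, 132.6]
tcp_rot: [-1.198, 1.216, 1.199]
force: [0.0, 1.2, -1.7]
width: 27.6
time: 12.35
tcp_pos: [554.8, -132.7, 132.1]
tcp_rot: [-1.197, 1.217, 1.198]
force: [0.4, -0.6, -2.2]
width: 27.1
[[  -0.0006   -0.9999    0.0156  554.8442]
 [   0.        0.0156    0.9999 -132.7131]
 [  -1.        0.0006    0.      132.0947]
 [   0.        0.        0.        1.    ]] [array([ 0.0501, -0.0021,  0.0029])]
```

View pics/w8.png

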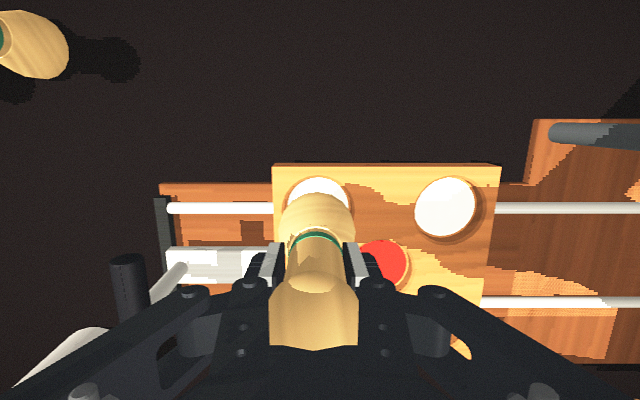

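```bash
python3 - <<'E'
from h import *
T=T_tool()
for z in(82.7,96):
  print(cast('wrist',316.5,193,z),cast('wrist',279.5,225,z),cast('wrist',355.5,225,z))
E
```

```text
[ 533.4021 -131.3026   82.7   ] [ 553.8895 -155.0666   82.7   ] [ 554.6402 -106.8285   82.7   ]
[ 530.2716 -131.3793   96.    ] [ 549.3424 -153.5001   96.    ] [ 550.0412 -108.5975   96.    ]
```

```bash
python3 -m jog '[[[0,0,0,0.008,-0.0015,0.002,0.01],[0,0,0,0.018,-0.0015,0.002,0.01],[0,0,0,0.028,-0.0015,0.002,0.01],[0,0,0,0.036,-0.0015,0.002,0.01],[0,0,0,0.041,-0.0015,0.002,0.01],[0,0,0,0.045,-0.0015,0.002,0.01],[0,0,0,0.048,-0.0015,0.002,0.01],[0,0,0,0.05,-0.0015,0.002,0.01],[0,0,0,0.051,-0.0015,0.002,0.01],[0,0,0,0.052,-0.0015,0.002,0.01]]]'; python3 - <<'E'
from h import *
T=T_tool();print(T,r.sense()['force']);im=snap('wrist','w9.png')
E
```

```text
time: 13.23
tcp_pos: [556.9, -130.2, 80.5]
tcp_rot: [-1.199, 1.216, 1.198]
force: [0.3, -0.0, -2.6]
width: 27.5
[[   0.0005   -0.9999    0.0147  556.9165]
 [  -0.0003    0.0147    0.9999 -130.1565]
 [  -1.       -0.0005   -0.0003   80.5298]
 [   0.        0.        0.        1.    ]] [ 0.3086 -0.013  -2.6336]
```

View pics/w9.png

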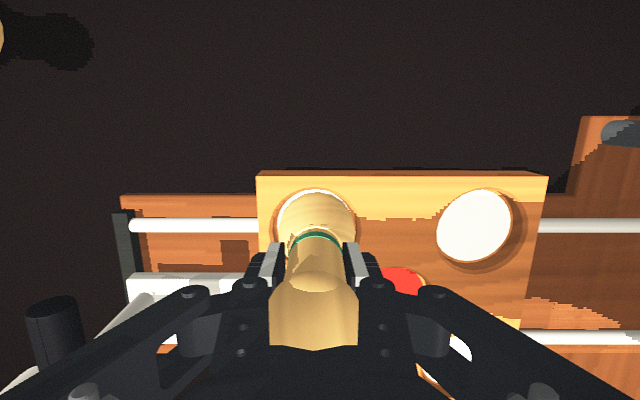

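```bash
python3 -m jog '[[[0,0,0,0.001,0,0,0.01],[0,0,0,0.002,0,0,0.01],[0,0,0,0.002,0,0,0.03],[0,0,0,0.002,0,0,0.045],[0,0,0,0.002,0,0,0.06],[0,0,0,0.002,0,0,0.06],[0,0,0,-0.01,0,0,0.06],[0,0,0,-0.04,0,0,0.06],[0,0,0,-0.08,0,0,0.06],[0,0,0,-0.11,0,0,0.06],[0,0,0,-0.13,0,0,0.06],[0,0,0,-0.13,0,0,0.06]]]'; python3 - <<'E'
from h import *
im=snap('wrist','w10.png');print(to([421,365,210]),to([440,100,210]),T_tool()[:3,3])
snap('top','t10.png');s=snap('side','s10.png')
E
```

```text
time: 14.28
tcp_pos: [559.7, -131.4, 217.3]
tcp_rot: [-1.206, 1.212, 1.189]
force: [1.3, -0.4, 1.2]
width: 59.7
[array([0.0021, 0.1448, 0.4938])] [array([0.003 , 0.1219, 0.2291])] [ 558.4692 -130.8528  214.4079]
```

View pics/w10.png

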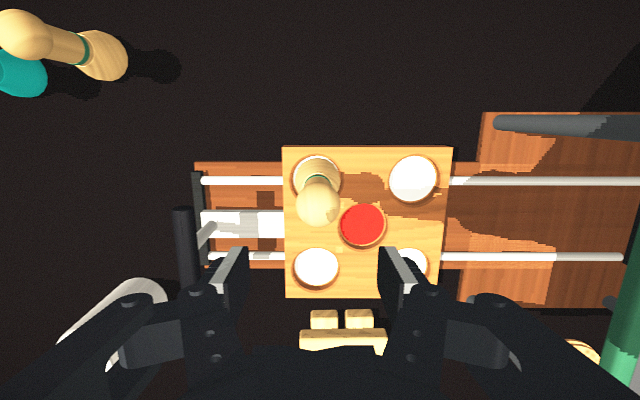

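View pics/t10.png

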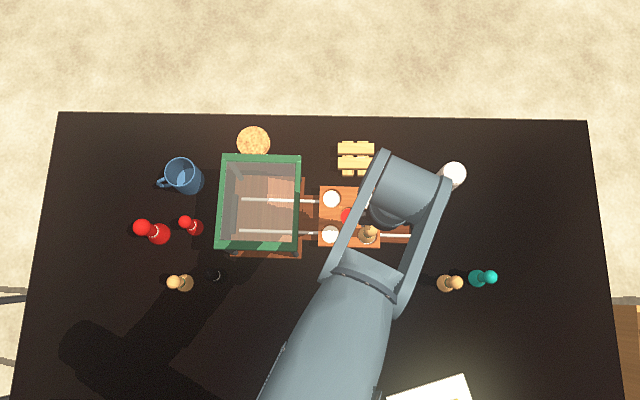

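View pics/s10.png

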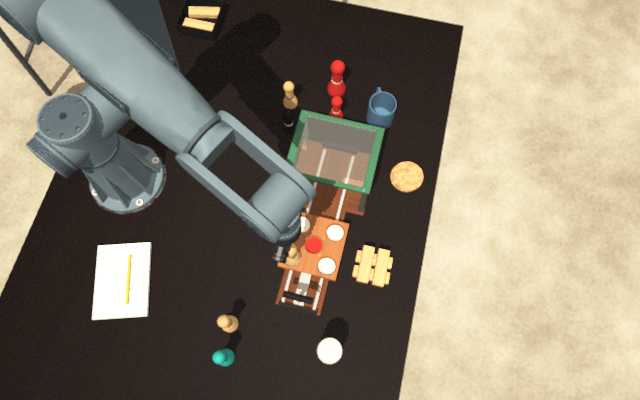

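```bash
python3 -m jog '[[[0,0,0,0,0.03,0.01,0.07],[0,0,0,0,0.06,0.03,0.07],[0,0,0,0,0.09,0.055,0.07],[0,0,0,0,0.115,0.085,0.07],[0,0,0,0,0.13,0.12,0.08],[0,0,0,0,0.135,0.16,0.08],[0,0,0,0,0.14,0.2,0.085],[0,0,0,0,0.14,0.24,0.085],[0,0,0,0,0.14,0.28,0.085],[0,0,0,0,0.143,0.32,0.085],[0,0,0,0,0.145,0.36,0.085],[0,0,0,0,0.145,0.4,0.085]]]'; python3 -m jog '[[[0,0,0,0.015,0,0.03,0.085],[0,0,0,0.035,0,0.06,0.085],[0,0,0,0.05,0,0.085,0.085],[0,0,0,0.055,0,0.093,0.085],[0,0,0,0.055,0,0.093,0.085],[0,0,0,0.055,0,0.093,0.085],[0,0,0,0.055,0,0.093,0.085],[0,0,0,0.055,0,0.093,0.085]]]'; python3 - <<'E'
from h import *
print(T_tool()); im=snap('wrist','w11.png')
E
```

```text
time: 15.43
tcp_pos: [415.7, 273.7, 208.7]
tcp_rot: [-1.198, 1.219, 1.2]
force: [1.4, -0.4, -0.4]
width: 85.2
time: 16.1
tcp_pos: [419.8, 364.0, 156.3]
tcp_rot: [-1.197, 1.216, 1.196]
force: [-0.8, 0.3, -0.4]
width: 84.9
[[  0.0012  -0.9999   0.0163 419.7538]
 [  0.0003   0.0163   0.9999 364.0099]
 [ -1.      -0.0012   0.0004 156.2546]
 [  0.       0.       0.       1.    ]]
```

View pics/w11.png

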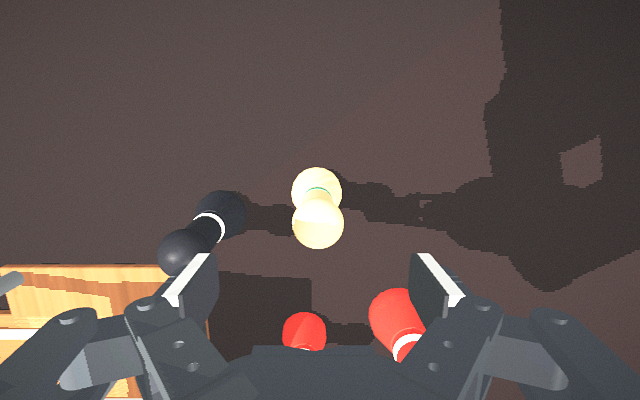

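```bash
python3 - <<'E'
from h import *
for u,v,z in[(318,223.5,98),(316.5,190,10),(305,331,98),(178,252,98)]:print(cast('wrist',u,v,z)[:2])
E
```

```text
[421.4077 366.2746]
[418.6503 366.1412]
[504.2847 355.7046]
[440.3012 270.7323]
```

```bash
python3 - <<'E'
from h import *
print(proj('wrist',[575,350,8]),proj('wrist',[553,440,8]),cast('wrist',304,330,8),cast('wrist',395,325,10))
E
```

```text
[303.3372 333.4148] [389.0809 314.1545] [570.7913 350.8068   8.    ] [564.7399 446.2768  10.    ]
```

```bash
python3 -m jog '[[[0,0,0,0.015,-0.0005,0.002,0.07],[0,0,0,0.045,-0.0005,0.002,0.07],[0,0,0,0.075,-0.0005,0.002,0.07],[0,0,0,0.098,-0.0005,0.002,0.07],[0,0,0,0.107,-0.0005,0.002,0.07],[0,0,0,0.107,-0.0005,0.002,0.05],[0,0,0,0.107,-0.0005,0.002,0.01],[0,0,0,0.107,-0.0005,0.002,0.01],[0,0,0,0.107,-0.0005,0.002,0.01],[0,0,0,0.107,-0.0005,0.002,0.01],[0,0,0,0.107,-0.0005,0.002,0.01],[0,0,0,0.107,-0.0005,0.002,0.01]]]'; python3 - <<'E'
from h import *
print(T_tool()); im=snap('wrist','w12.png')
E
```

```text
time: 17.15
tcp_pos: [421.1, 367.7, 50.4]
tcp_rot: [-1.199, 1.212, 1.197]
force: [-0.1, -1.0, 7.2]
width: 27.5
[[  0.0035  -0.9999   0.0147 421.1119]
 [  0.0016   0.0147   0.9999 367.7399]
 [ -1.      -0.0035   0.0016  50.429 ]
 [  0.       0.       0.       1.    ]]
```

View pics/w12.png

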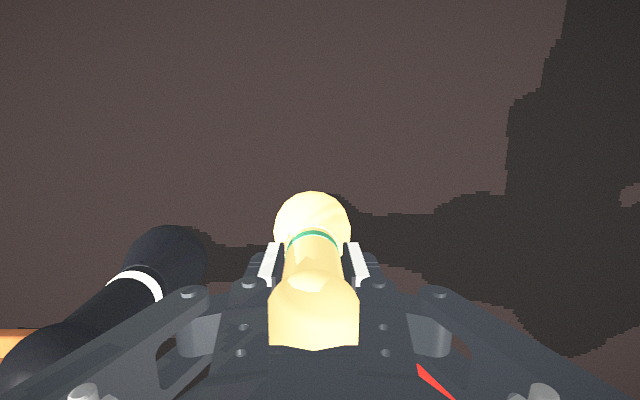

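```bash
python3 -m jog '[[[0,0,0,-0.012,0.003,0,0.01],[0,0,0,-0.032,0.01,0,0.01],[0,0,0,-0.055,0.02,-0.005,0.01],[0,0,0,-0.073,0.03,-0.017,0.01],[0,0,0,-0.085,0.033,-0.035,0.01],[0,0,0,-0.085,0.035,-0.06,0.01],[0,0,0,-0.085,0.035,-0.09,0.01],[0,0,0,-0.085,0.03,-0.12,0.01],[0,0,0,-0.085,0.025,-0.15,0.01],[0,0,0,-0.085,0.015,-0.18,0.01],[0,0,0,-0.085,0.005,-0.21,0.01],[0,0,0,-0.085,0,-0.24,0.01]]]'; python3 -m jog '[[[0,0,0,0,0,-0.03,0.01],[0,0,0,0,0,-0.06,0.01],[0,0,0,0,0,-0.09,0.01],[0,0,0,0,-0.005,-0.12,0.01],[0,0,0,0,-0.02,-0.142,0.01],[0,0,0,0,-0.04,-0.155,0.01],[0,0,0,0,-0.065,-0.157,0.01],[0,0,0,0,-0.095,-0.157,0.01],[0,0,0,0,-0.125,-0.157,0.01],[0,0,0,0,-0.15,-0.157,0.01],[0,0,0,0,-0.165,-0.157,0.01],[0,0,0,0,-0.17,-0.157,0.01]]]'; python3 - <<'E'
from h import *
print(T_tool(),to([658.6,-31.2,81]))
E
```

```text
time: 18.2
tcp_pos: [416.5, 125.8, 134.4]
tcp_rot: [-1.199, 1.215, 1.197]
force: [1.4, -0.3, -2.4]
width: 27.6
time: 19.2
tcp_pos: [585.6, -32.4, 134.1]
tcp_rot: [-1.199, 1.215, 1.197]
force: [-0.3, -0.0, -1.5]
width: 27.6
[[  0.0016  -0.9999   0.0145 585.5792]
 [ -0.0001   0.0145   0.9999 -32.3877]
 [ -1.      -0.0016  -0.0001 134.0914]
 [  0.       0.       0.       1.    ]] [array([ 0.0532, -0.0729,  0.0023])]
```

```bash
python3 -m jog '[[[0,0,0,0,-0.01,0.001,0.01],[0,0,0,0,-0.025,0.0015,0.01],[0,0,0,0,-0.043,0.0015,0.01],[0,0,0,0,-0.06,0.0015,0.01],[0,0,0,0,-0.07,0.0015,0.01],[0,0,0,0,-0.0735,0.0015,0.01],[0,0,0,0,-0.0735,0.0015,0.01],[0,0,0,0,-0.0735,0.0015,0.01],[0,0,0,0,-0.0735,0.0015,0.01]]]'; python3 - <<'E'
from h import *
print(T_tool(),to([658.6,-31.2,81]));snap('wrist','w13.png')
for p in [(313,191),(275,225),(351,225)]: print(cast('wrist',*p,83.5))
E
```

```text
time: 19.95
tcp_pos: [656.1, -31.8, 133.3]
tcp_rot: [-1.198, 1.217, 1.199]
force: [0.1, 0.1, -2.0]
width: 27.8
[[ -0.0011  -0.9999   0.0147 656.0592]
 [  0.0002   0.0147   0.9999 -31.8304]
 [ -1.       0.0011   0.0002 133.2765]
 [  0.       0.       0.       1.    ]] [array([ 0.0523, -0.0026,  0.0007])]
[633.5955 -32.6469  83.5   ]
[655.406  -57.1588  83.5   ]
[656.1143  -8.8143  83.5   ]
```

View pics/w13.png

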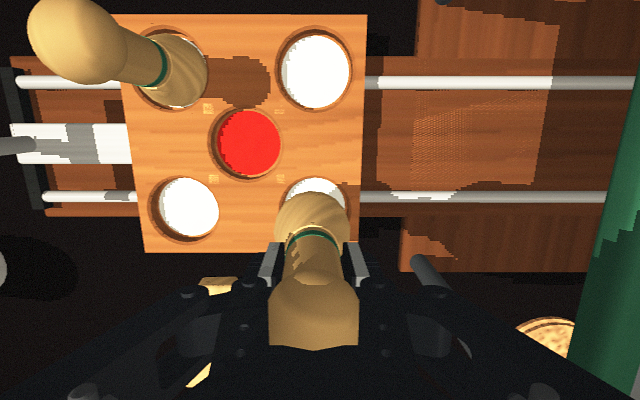

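```bash
python3 -m jog '[[[0,0,0,0.008,-0.002,0.0015,0.01],[0,0,0,0.018,-0.002,0.0015,0.01],[0,0,0,0.028,-0.002,0.0015,0.01],[0,0,0,0.036,-0.002,0.0015,0.01],[0,0,0,0.041,-0.002,0.0015,0.01],[0,0,0,0.045,-0.002,0.0015,0.01],[0,0,0,0.048,-0.002,0.0015,0.01],[0,0,0,0.05,-0.002,0.0015,0.01],[0,0,0,0.051,-0.002,0.0015,0.01],[0,0,0,0.053,-0.002,0.0015,0.01]]]'; python3 - <<'E'
from h import *
T=T_tool();print(T,r.sense()['force']);im=snap('wrist','w14.png')
E
```

```text
time: 20.83
tcp_pos: [659.6, -30.7, 80.8]
tcp_rot: [-1.199, 1.216, 1.197]
force: [0.8, -0.2, -1.4]
width: 27.4
[[  0.001   -0.9999   0.0148 659.6128]
 [ -0.0002   0.0148   0.9999 -30.6684]
 [ -1.      -0.001   -0.0002  80.7879]
 [  0.       0.       0.       1.    ]] [ 0.7994 -0.233  -1.3721]
```

View pics/w14.png

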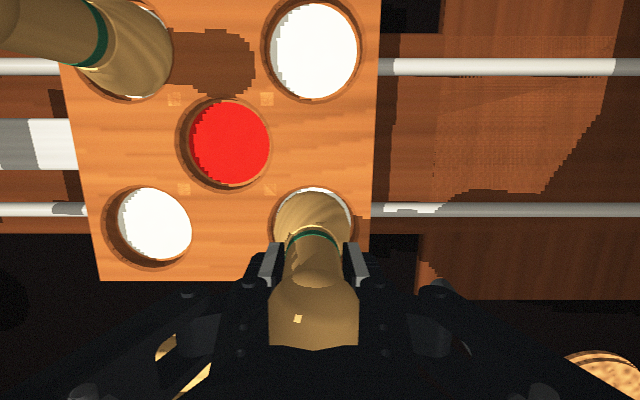

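Pin C's foot sits inside its recess (floor crescent visible at 313,192). Release and rise.

```bash
python3 -m jog '[[[0,0,0,0.001,0,0,0.01],[0,0,0,0.002,0,0,0.01],[0,0,0,0.002,0,0,0.03],[0,0,0,0.002,0,0,0.045],[0,0,0,0.002,0,0,0.06],[0,0,0,0.002,0,0,0.06],[0,0,0,-0.01,0,0,0.06],[0,0,0,-0.04,0,0,0.06],[0,0,0,-0.08,0,0,0.06],[0,0,0,-0.11,0,0,0.06],[0,0,0,-0.13,0,0,0.06],[0,0,0,-0.13,0,0,0.06]]]'; python3 - <<'E'
from h import *
im=snap('wrist','w15.png');print(T_tool()[:3,3])
snap('top','t15.png');s=snap('side','s15.png')
crop(s,270,370,60,300,2.5,'c15.png')
E
```

```text
time: 21.88
tcp_pos: [662.3, -31.1, 218.0]
tcp_rot: [-1.205, 1.21, 1.19]
force: [1.3, -0.5, 0.5]
width: 60.0
[661.0956 -30.8823 214.8469]
```

View pics/w15.png

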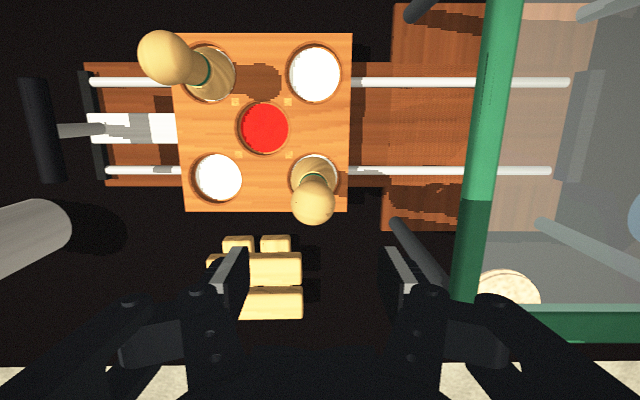

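View pics/t15.png

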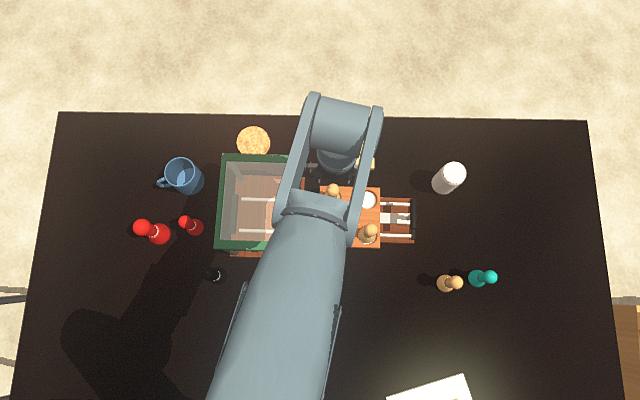

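```bash
python3 -m jog '[[[0,0,0,0,0.03,0,0.06],[0,0,0,0,0.065,0,0.06],[0,0,0,0,0.105,0,0.06],[0,0,0,0,0.145,0,0.06],[0,0,0,0,0.18,0.01,0.06],[0,0,0,0,0.205,0.03,0.06],[0,0,0,0,0.22,0.06,0.06],[0,0,0,0,0.22,0.1,0.06],[0,0,0,0,0.22,0.14,0.06],[0,0,0,0,0.22,0.18,0.06],[0,0,0,0,0.22,0.22,0.06],[0,0,0,0,0.22,0.26,0.06]]]'; python3 -m jog '[[[0,0,0,0,0,0.035,0.06],[0,0,0,0,0,0.07,0.06],[0,0,0,0,-0.02,0.1,0.06],[0,0,0,0,-0.05,0.117,0.06],[0,0,0,0.01,-0.08,0.12,0.06],[0,0,0,0.03,-0.11,0.12,0.06],[0,0,0,0.045,-0.128,0.12,0.06],[0,0,0,0.05,-0.13,0.12,0.06],[0,0,0,0.05,-0.13,0.12,0.06],[0,0,0,0.05,-0.13,0.12,0.06],[0,0,0,0.05,-0.13,0.12,0.06]]]'; python3 - <<'E'
from h import *
im=snap('wrist','w16.png');print(T_tool(),to([575,350,160]))
E
```

```text
time: 23.03
tcp_pos: [441.5, 234.3, 208.7]
tcp_rot: [-1.197, 1.219, 1.2]
force: [0.4, -0.7, 0.1]
width: 60.5
time: 23.95
tcp_pos: [573.9, 351.0, 160.8]
tcp_rot: [-1.198, 1.216, 1.199]
force: [-0.4, -0.2, -0.0]
width: 59.9
[[  0.0008  -0.9999   0.0141 574.145 ]
 [  0.0005   0.0141   0.9999 351.1512]
 [ -1.      -0.0008   0.0005 161.4488]
 [  0.       0.       0.       1.    ]] [array([ 0.0014, -0.0009, -0.0011])]
```

View pics/w16.png

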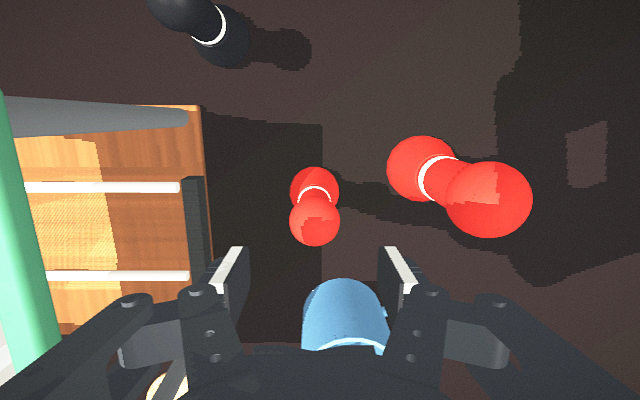

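```bash
python3 - <<'E'
from h import *
for u,v,z in[(314.5,221,98),(314.5,190,10),(488,200,140)]:print(cast('wrist',u,v,z)[:2])
crop(cv2.imread('pics/w16.png'),270,550,120,260,2.8,'c16.png')
E
```

```text
[575.6535 351.0172]
[574.0664 351.327 ]
[551.3135 443.2732]
```

View pics/c16.png

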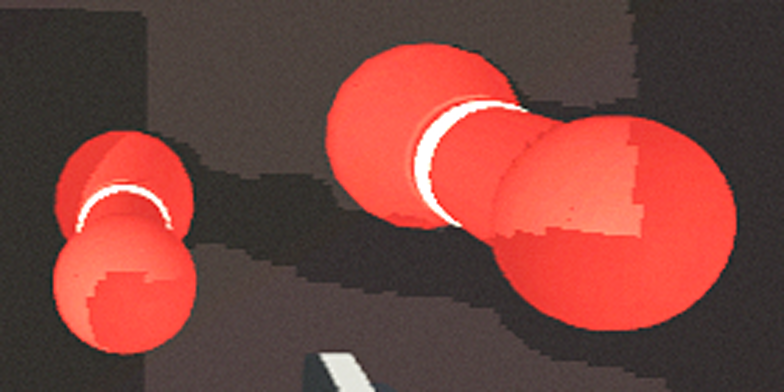

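```bash
python3 -m jog '[[[0,0,0,0.015,-0.0005,0,0.06],[0,0,0,0.045,-0.0005,0,0.06],[0,0,0,0.075,-0.0005,0,0.06],[0,0,0,0.1,-0.0005,0,0.06],[0,0,0,0.111,-0.0005,0,0.06],[0,0,0,0.111,-0.0005,0,0.05],[0,0,0,0.111,-0.0005,0,0.01],[0,0,0,0.111,-0.0005,0,0.01],[0,0,0,0.111,-0.0005,0,0.01],[0,0,0,0.111,-0.0005,0,0.01],[0,0,0,0.111,-0.0005,0,0.01],[0,0,0,0.111,-0.0005,0,0.01]]]'; python3 - <<'E'
from h import *
print(T_tool()); im=snap('wrist','w17.png')
E
```

```text
time: 25.0
tcp_pos: [576.8, 351.5, 51.8]
tcp_rot: [-1.199, 1.212, 1.196]
force: [-1.3, -0.0, 6.0]
width: 28.1
[[  0.0037  -0.9999   0.0147 576.823 ]
 [  0.0016   0.0147   0.9999 351.4732]
 [ -1.      -0.0036   0.0016  51.7766]
 [  0.       0.       0.       1.    ]]
```

View pics/w17.png

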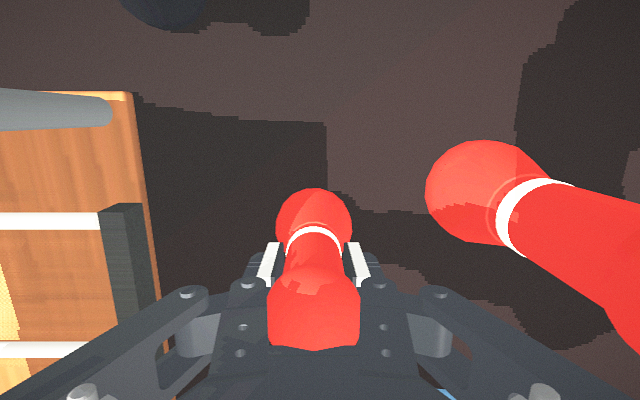

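```bash
python3 -m jog '[[[0,0,0,-0.01,0,0,0.01],[0,0,0,-0.03,0.003,0,0.01],[0,0,0,-0.055,0.01,0,0.01],[0,0,0,-0.08,0.025,0,0.01],[0,0,0,-0.1,0.05,0,0.01],[0,0,0,-0.112,0.08,0,0.01],[0,0,0,-0.115,0.11,-0.005,0.01],[0,0,0,-0.115,0.138,-0.015,0.01],[0,0,0,-0.115,0.16,-0.035,0.01],[0,0,0,-0.115,0.17,-0.06,0.01],[0,0,0,-0.115,0.175,-0.09,0.01],[0,0,0,-0.115,0.175,-0.12,0.01]]]'; python3 -m jog '[[[0,0,0,0,0,-0.03,0.01],[0,0,0,0,0,-0.06,0.01],[0,0,0,0,0,-0.09,0.01],[0,0,0,0,0,-0.12,0.01],[0,0,0,0,0,-0.15,0.01],[0,0,0,0,0,-0.18,0.01],[0,0,0,0,-0.005,-0.21,0.01],[0,0,0,0,-0.015,-0.238,0.01],[0,0,0,0,-0.035,-0.26,0.01],[0,0,0,0,-0.06,-0.275,0.01],[0,0,0,0,-0.09,-0.28,0.01],[0,0,0,0,-0.12,-0.282,0.01]]]'; python3 - <<'E'
from h import *
print(T_tool(),to([609,-80.5,165]))
E
```

```text
time: 26.05
tcp_pos: [396.5, 232.6, 164.5]
tcp_rot: [-1.2, 1.216, 1.2]
force: [0.8, -0.1, -2.3]
width: 28.5
time: 27.05
tcp_pos: [515.2, -52.1, 164.7]
tcp_rot: [-1.197, 1.218, 1.196]
force: [0.2, 0.7, -2.7]
width: 28.0
[[  0.0001  -0.9998   0.0173 515.1881]
 [ -0.0005   0.0173   0.9998 -52.0791]
 [ -1.      -0.0001  -0.0005 164.714 ]
 [  0.       0.       0.       1.    ]] [array([-0.0003, -0.0943, -0.0268])]
```

```bash
python3 -m jog '[[[0,0,0,0,-0.02,0,0.01],[0,0,0,0,-0.04,0,0.01],[0,0,0,0,-0.06,-0.004,0.01],[0,0,0,0,-0.08,-0.012,0.01],[0,0,0,0,-0.09,-0.021,0.01],[0,0,0,0,-0.0945,-0.026,0.01],[0,0,0,0,-0.0945,-0.026,0.01],[0,0,0,0,-0.0945,-0.026,0.01],[0,0,0,0,-0.0945,-0.026,0.01]]]'; python3 - <<'E'
from h import *
print(T_tool(),to([609,-80.5,82]));snap('wrist','w18.png')
for p in [(314,189),(276,225),(352,225)]: print(cast('wrist',*p,113))
E
```

```text
time: 27.8
tcp_pos: [607.5, -77.3, 164.2]
tcp_rot: [-1.197, 1.217, 1.199]
force: [-0.3, 0.3, -3.4]
width: 28.0
[[ -0.0011  -0.9999   0.0149 607.4762]
 [  0.0005   0.0149   0.9999 -77.3196]
 [ -1.       0.0011   0.0005 164.1803]
 [  0.       0.       0.       1.    ]] [array([ 0.0822, -0.0017, -0.0032])]
[584.0562 -77.4346 113.    ]
[ 607.3128 -102.1339  113.    ]
[608.0239 -53.413  113.    ]
```

View pics/w18.png

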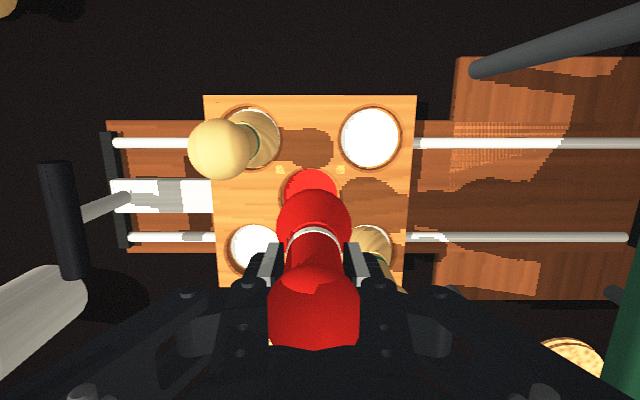

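```bash
python3 -m jog '[[[0,0,0,0.01,-0.001,-0.003,0.01],[0,0,0,0.025,-0.001,-0.003,0.01],[0,0,0,0.04,-0.001,-0.003,0.01],[0,0,0,0.052,-0.001,-0.003,0.01],[0,0,0,0.061,-0.001,-0.003,0.01],[0,0,0,0.067,-0.001,-0.003,0.01],[0,0,0,0.072,-0.001,-0.003,0.01],[0,0,0,0.076,-0.001,-0.003,0.01],[0,0,0,0.079,-0.001,-0.003,0.01],[0,0,0,0.081,-0.001,-0.003,0.01],[0,0,0,0.082,-0.001,-0.003,0.01]]]'; python3 - <<'E'
from h import *
T=T_tool();print(T,r.sense()['force']);im=snap('wrist','w19.png')
E
```

```text
time: 28.77
tcp_pos: [609.6, -80.9, 82.4]
tcp_rot: [-1.199, 1.216, 1.198]
force: [-0.0, -0.4, -2.4]
width: 28.1
[[  0.0004  -0.9999   0.0148 609.6002]
 [ -0.0001   0.0148   0.9999 -80.897 ]
 [ -1.      -0.0004  -0.0001  82.413 ]
 [  0.       0.       0.       1.    ]] [-0.0391 -0.3702 -2.3987]
```

View pics/w19.png

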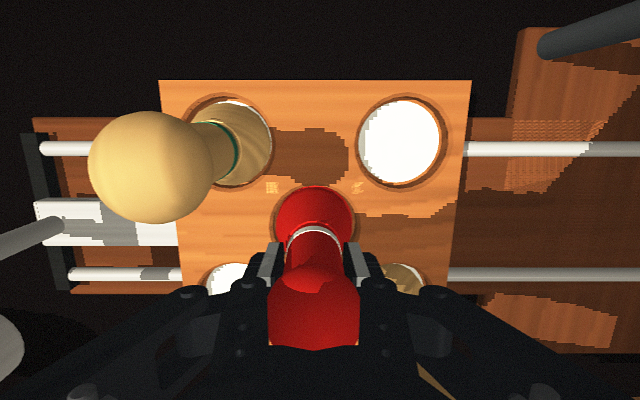

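```bash
python3 -m jog '[[[0,0,0,0.0012,0,0,0.01],[0,0,0,0.0025,0,0,0.01],[0,0,0,0.0025,0,0,0.03],[0,0,0,0.0025,0,0,0.045],[0,0,0,0.0025,0,0,0.055],[0,0,0,0.0025,0,0,0.055],[0,0,0,-0.01,0,0,0.055],[0,0,0,-0.04,0,0,0.055],[0,0,0,-0.08,0,0,0.055],[0,0,0,-0.11,0,0,0.055],[0,0,0,-0.13,0,0,0.055],[0,0,0,-0.13,0,0,0.055]]]'; python3 - <<'E'
from h import *
im=snap('wrist','w20.png');print(T_tool()[:3,3],to([433,-346.5,160]))
snap('top','t20.png')
E
```

```text
time: 29.82
tcp_pos: [612.5, -81.8, 219.7]
tcp_rot: [-1.206, 1.211, 1.189]
force: [1.1, 0.2, 1.1]
width: 55.0
[611.3123 -81.4165 216.6279] [array([ 0.056 ,  0.1748, -0.2676])]
```

View pics/w20.png

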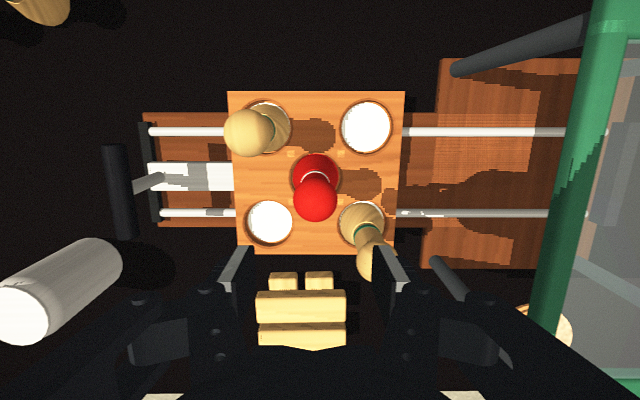

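View pics/t20.png

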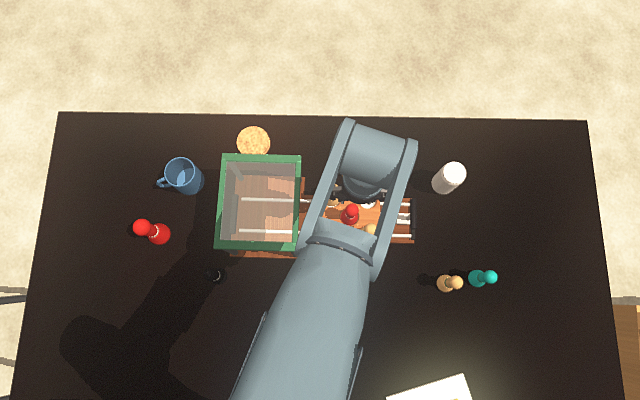

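```bash
python3 -m jog '[[[0,0,0,0,0.02,-0.02,0.06],[0,0,0,0,0.045,-0.045,0.06],[0,0,0,0,0.07,-0.075,0.06],[0,0,0,0,0.095,-0.105,0.06],[0,0,0,0,0.115,-0.14,0.06],[0,0,0,0,0.135,-0.17,0.06],[0,0,0,0,0.15,-0.205,0.06],[0,0,0,0.02,0.165,-0.235,0.06],[0,0,0,0.04,0.172,-0.26,0.06],[0,0,0,0.05,0.174,-0.268,0.065],[0,0,0,0.05,0.174,-0.268,0.065],[0,0,0,0.05,0.174,-0.268,0.065]]]';python3 -m jog '[[[0,0,0,0,0,0,0.065],[0,0,0,0,0,0,0.065],[0,0,0,0,0,0,0.065]]]'; python3 - <<'E'
from h import *
im=snap('wrist','w21.png');print(T_tool())
E
```

```text
time: 30.92
tcp_pos: [430.8, -345.0, 160.8]
tcp_rot: [-1.194, 1.216, 1.201]
force: [-0.2, 0.8, 1.2]
width: 64.9
time: 31.17
tcp_pos: [432.5, -345.4, 163.4]
tcp_rot: [-1.201, 1.215, 1.198]
force: [-0.1, 0.1, -0.2]
width: 65.1
[[   0.001    -0.9999    0.013   432.4087]
 [  -0.0011    0.013     0.9999 -345.529 ]
 [  -1.       -0.001    -0.0011  163.2692]
 [   0.        0.        0.        1.    ]]
```

View pics/w21.png

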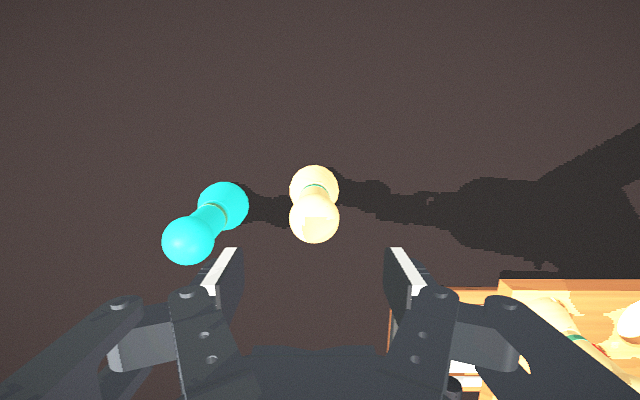

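```bash
python3 - <<'E'
from h import *
for u,v,z in[(314,218,98),(314,187.5,10)]:print(cast('wrist',u,v,z)[:2])
E
python3 -m jog '[[[0,0,0,0.015,0,-0.001,0.065],[0,0,0,0.045,0,-0.001,0.065],[0,0,0,0.075,0,-0.001,0.065],[0,0,0,0.1,0,-0.001,0.065],[0,0,0,0.111,0,-0.001,0.065],[0,0,0,0.113,0,-0.001,0.05],[0,0,0,0.113,0,-0.001,0.01],[0,0,0,0.113,0,-0.001,0.01],[0,0,0,0.113,0,-0.001,0.01],[0,0,0,0.113,0,-0.001,0.01],[0,0,0,0.113,0,-0.001,0.01],[0,0,0,0.113,0,-0.001,0.01]]]'; python3 - <<'E'
from h import *
print(T_tool()); im=snap('wrist','w22.png')
E
```

```text
[ 432.3714 -346.0796]
[ 430.3398 -346.034 ]
time: 32.22
tcp_pos: [432.3, -348.1, 50.8]
tcp_rot: [-1.201, 1.216, 1.196]
force: [0.0, 0.9, 6.6]
width: 27.9
[[   0.0019   -0.9999    0.0148  432.3177]
 [  -0.0021    0.0148    0.9999 -348.1032]
 [  -1.       -0.0019   -0.002    50.8409]
 [   0.        0.        0.        1.    ]]
```

View pics/w22.png

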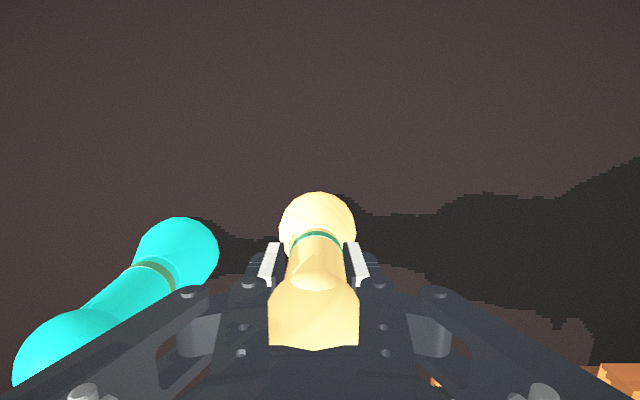

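```bash
python3 -m jog '[[[0,0,0,-0.012,0,0,0.01],[0,0,0,-0.032,0,0.003,0.01],[0,0,0,-0.055,0,0.012,0.01],[0,0,0,-0.073,0,0.027,0.01],[0,0,0,-0.083,0,0.05,0.01],[0,0,0,-0.085,0,0.078,0.01],[0,0,0,-0.085,0,0.108,0.01],[0,0,0,-0.085,0,0.138,0.01],[0,0,0,-0.085,0,0.168,0.01],[0,0,0,-0.085,0,0.198,0.01],[0,0,0,-0.085,0,0.228,0.01],[0,0,0,-0.085,-0.003,0.257,0.01]]]'; python3 -m jog '[[[0,0,0,0,-0.007,0.025,0.01],[0,0,0,0,-0.018,0.045,0.01],[0,0,0,0,-0.037,0.058,0.01],[0,0,0,0,-0.06,0.062,0.01],[0,0,0,0,-0.083,0.062,0.01],[0,0,0,0,-0.103,0.062,0.01],[0,0,0,0,-0.114,0.062,0.01],[0,0,0,0,-0.119,0.062,0.01],[0,0,0,0,-0.119,0.062,0.01],[0,0,0,0,-0.119,0.062,0.01],[0,0,0,0,-0.119,0.062,0.01]]]'; python3 - <<'E'
from h import *
print(T_tool(),to([558.6,-30,81.5]));snap('wrist','w23.png')
for p in [(316.5,192),(279.5,225),(355.5,225)]: print(cast('wrist',*p,84))
E
```

```text
time: 33.27
tcp_pos: [437.3, -88.6, 134.6]
tcp_rot: [-1.198, 1.217, 1.199]
force: [0.6, -0.8, -2.6]
width: 28.0
time: 34.18
tcp_pos: [557.1, -30.0, 134.1]
tcp_rot: [-1.197, 1.217, 1.199]
force: [0.4, -0.6, -2.0]
width: 27.9
[[ -0.0013  -0.9999   0.0149 557.0649]
 [  0.0002   0.0149   0.9999 -29.9941]
 [ -1.       0.0013   0.0002 134.1498]
 [  0.       0.       0.       1.    ]] [array([ 0.0526, -0.0016,  0.    ])]
[535.3368 -28.6452  84.    ]
[556.5646 -52.5069  84.    ]
[557.2866  -4.0565  84.    ]
```

View pics/w23.png

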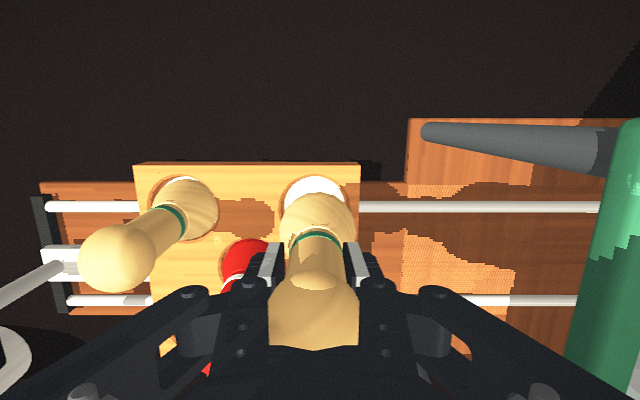

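```bash
python3 -m jog '[[[0,0,0,0.008,0,-0.0007,0.01],[0,0,0,0.018,0,-0.0007,0.01],[0,0,0,0.028,0,-0.0007,0.01],[0,0,0,0.036,0,-0.0007,0.01],[0,0,0,0.041,0,-0.0007,0.01],[0,0,0,0.045,0,-0.0007,0.01],[0,0,0,0.048,0,-0.0007,0.01],[0,0,0,0.05,0,-0.0007,0.01],[0,0,0,0.052,0,-0.0007,0.01],[0,0,0,0.053,0,-0.0007,0.01]]]'; python3 - <<'E'
from h import *
T=T_tool();print(T,r.sense()['force']);im=snap('wrist','w24.png')
E
```

```text
time: 35.07
tcp_pos: [558.3, -30.8, 81.3]
tcp_rot: [-1.199, 1.216, 1.198]
force: [-0.5, -0.2, -2.5]
width: 27.9
[[  0.0003  -0.9999   0.0147 558.3037]
 [ -0.0001   0.0147   0.9999 -30.7854]
 [ -1.      -0.0003  -0.0001  81.3162]
 [  0.       0.       0.       1.    ]] [-0.4644 -0.1507 -2.5243]
```

View pics/w24.png

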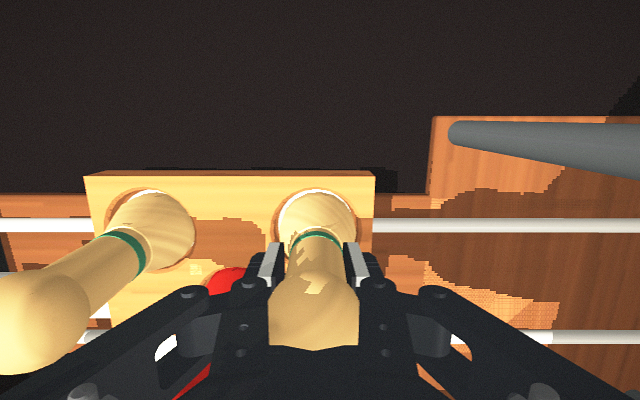

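Pin B's foot is inside its recess. Release, rise, then step back to view the whole deck.

```bash
python3 -m jog '[[[0,0,0,0.001,0,0,0.01],[0,0,0,0.0022,0,0,0.01],[0,0,0,0.0022,0,0,0.03],[0,0,0,0.0022,0,0,0.045],[0,0,0,0.0022,0,0,0.055],[0,0,0,0.0022,0,0,0.055],[0,0,0,-0.01,0,0,0.055],[0,0,0,-0.04,0,0,0.055],[0,0,0,-0.08,0,0,0.055],[0,0,0,-0.12,0,0,0.055],[0,0,0,-0.15,0,0,0.055],[0,0,0,-0.155,0,0,0.055]]]'; python3 -m jog '[[[0,0,0,0,0.005,-0.02,0.055],[0,0,0,0,0.01,-0.05,0.055],[0,0,0,0,0.01,-0.085,0.055],[0,0,0,0,0.01,-0.12,0.055],[0,0,0,0,0,-0.15,0.055],[0,0,0,0,-0.015,-0.18,0.055],[0,0,0,0,-0.03,-0.205,0.055],[0,0,0,0,-0.04,-0.213,0.055],[0,0,0,0,-0.045,-0.213,0.055],[0,0,0,0,-0.045,-0.213,0.055],[0,0,0,0,-0.045,-0.213,0.055],[0,0,0,0,-0.045,-0.213,0.055]]]';python3 - <<'E'
from h import *
im=snap('wrist','w25.png');print(T_tool(),to([607,-243,88.5]))
s=snap('side','s25.png');t=snap('top','t25.png')
a=s[180:330,220:400];b=t[170:260,290:430]
cv2.imwrite('pics/c25.png',np.vstack([cv2.resize(a,(400,333),interpolation=2),cv2.resize(b,(400,257),interpolation=2)]))
E
```

```text
time: 36.12
tcp_pos: [561.4, -31.6, 244.4]
tcp_rot: [-1.206, 1.21, 1.189]
force: [0.9, 0.1, 1.4]
width: 55.1
time: 37.12
tcp_pos: [599.6, -243.1, 236.4]
tcp_rot: [-1.199, 1.216, 1.2]
force: [-0.1, -0.1, 0.0]
width: 54.9
[[  -0.0003   -0.9999    0.0135  599.6336]
 [   0.0002    0.0135    0.9999 -243.1362]
 [  -1.        0.0003    0.0002  236.5194]
 [   0.        0.        0.        1.    ]] [array([ 0.148 , -0.0074,  0.0002])]
```

View pics/w25.png

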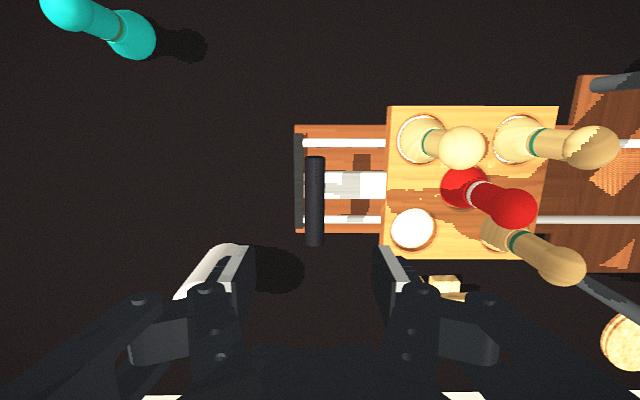

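View pics/c25.png

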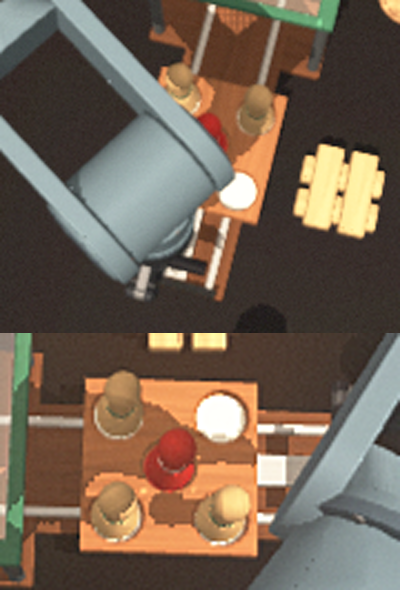

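```bash
python3 -m jog '[[[0,0,0,0.02,-0.006,0,0.055],[0,0,0,0.05,-0.007,0,0.055],[0,0,0,0.085,-0.007,0,0.055],[0,0,0,0.115,-0.007,0,0.055],[0,0,0,0.135,-0.007,0,0.055],[0,0,0,0.145,-0.007,0,0.055],[0,0,0,0.148,-0.007,0,0.055],[0,0,0,0.148,-0.007,0,0.04],[0,0,0,0.148,-0.007,0,0.03],[0,0,0,0.148,-0.007,0,0.02],[0,0,0,0.148,-0.007,0,0.01],[0,0,0,0.148,-0.007,0,0.01]]]'; python3 -m jog '[[[0,0,0,0,0,0,0.01],[0,0,0,0,0,0,0.01],[0,0,0,0,0,0,0.01],[0,0,0,0,0,0.0005,0.01],[0,0,0,0,0,0.0015,0.01],[0,0,0,0,0,0.003,0.01],[0,0,0,0,0,0.005,0.01],[0,0,0,0,0,0.0075,0.01],[0,0,0,0,0,0.01,0.01],[0,0,0,0,0,0.013,0.01],[0,0,0,0,0,0.016,0.01],[0,0,0,0,0,0.019,0.01]]]'; python3 - <<'E'
from h import *
im=snap('wrist','w26.png');print(T_tool())
E
```

```text
time: 38.27
tcp_pos: [608.3, -242.3, 90.8]
tcp_rot: [-1.198, 1.212, 1.198]
force: [-0.9, 10.1, 5.1]
width: 16.0
time: 39.27
tcp_pos: [608.5, -227.6, 90.9]
tcp_rot: [-1.202, 1.217, 1.193]
force: [-1.3, -2.7, 6.8]
width: 15.9
[[   0.0034   -0.9999    0.0151  608.5546]
 [  -0.0033    0.015     0.9999 -226.822 ]
 [  -1.       -0.0035   -0.0032   90.8345]
 [   0.        0.        0.        1.    ]]
```

View pics/w26.png

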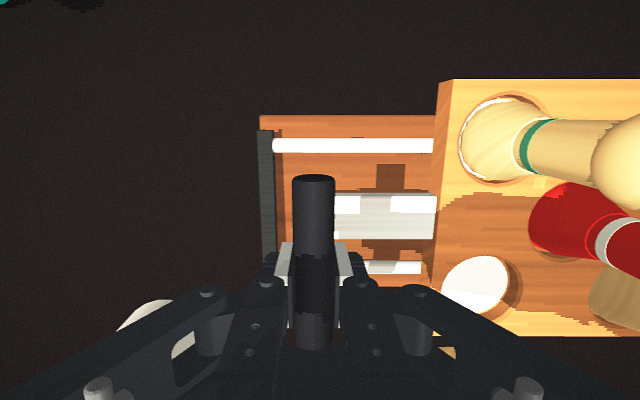

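```bash
for i in 1 2; do :; done; python3 -m jog '[[[0,0,0,0,0,0.003,0.01],[0,0,0,0,0,0.006,0.01],[0,0,0,0,0,0.0095,0.01],[0,0,0,0,0,0.013,0.01],[0,0,0,0,0,0.0165,0.01],[0,0,0,0,0,0.02,0.01],[0,0,0,0,0,0.0235,0.01],[0,0,0,0,0,0.027,0.01],[0,0,0,0,0,0.0305,0.01],[0,0,0,0,0,0.034,0.01],[0,0,0,0,0,0.0375,0.01],[0,0,0,0,0,0.041,0.01]]]'; python3 -m jog '[[[0,0,0,0,0,0.0035,0.01],[0,0,0,0,0,0.007,0.01],[0,0,0,0,0,0.0105,0.01],[0,0,0,0,0,0.014,0.01],[0,0,0,0,0,0.0175,0.01],[0,0,0,0,0,0.021,0.01],[0,0,0,0,0,0.0245,0.01],[0,0,0,0,0,0.028,0.01],[0,0,0,0,0,0.0315,0.01],[0,0,0,0,0,0.035,0.01],[0,0,0,0,0,0.0385,0.01],[0,0,0,0,0,0.042,0.01]]]'; python3 - <<'E'
from h import *
im=snap('wrist','w27.png');snap('top','t27.png');print(T_tool()[:3,3])
E
```

```text
time: 40.32
tcp_pos: [609.2, -186.5, 90.8]
tcp_rot: [-1.202, 1.216, 1.193]
force: [-1.7, -2.9, 7.2]
width: 16.0
time: 41.32
tcp_pos: [609.8, -144.4, 90.8]
tcp_rot: [-1.202, 1.216, 1.194]
force: [-3.4, -2.5, 7.6]
width: 15.9
[ 609.8518 -143.5112   90.8039]
```

View pics/w27.png

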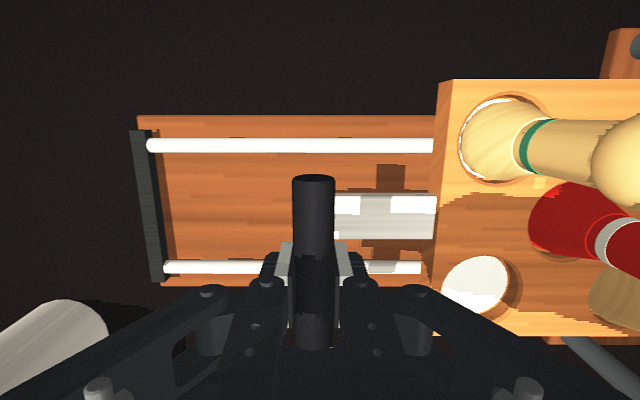

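View pics/t27.png

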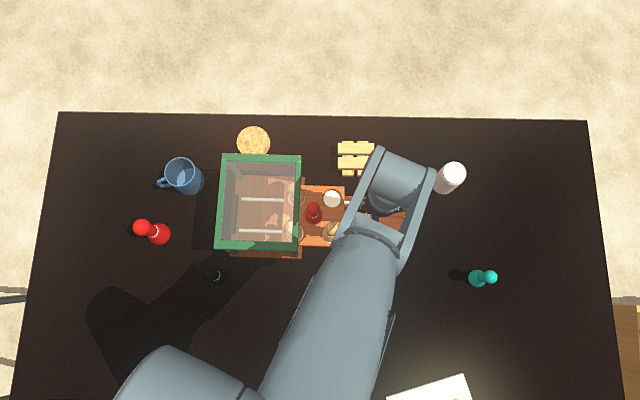

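Pins are standing and entering the hood. Commanded ≈ -141; about 119 mm left.

```bash
python3 -m jog '[[[0,0,0,0,0,0.003,0.01],[0,0,0,0,0,0.006,0.01],[0,0,0,0,0,0.0095,0.01],[0,0,0,0,0,0.013,0.01],[0,0,0,0,0,0.0165,0.01],[0,0,0,0,0,0.02,0.01],[0,0,0,0,0,0.0235,0.01],[0,0,0,0,0,0.027,0.01],[0,0,0,0,0,0.0305,0.01],[0,0,0,0,0,0.034,0.01],[0,0,0,0,0,0.0375,0.01],[0,0,0,0,0,0.041,0.01]]]'; python3 -m jog '[[[0,0,0,0,0,0.0035,0.01],[0,0,0,0,0,0.007,0.01],[0,0,0,0,0,0.0105,0.01],[0,0,0,0,0,0.014,0.01],[0,0,0,0,0,0.0175,0.01],[0,0,0,0,0,0.021,0.01],[0,0,0,0,0,0.0245,0.01],[0,0,0,0,0,0.028,0.01],[0,0,0,0,0,0.0315,0.01],[0,0,0,0,0,0.035,0.01],[0,0,0,0,0,0.0385,0.01],[0,0,0,0,0,0.042,0.01]]]'; python3 -m jog '[[[0,0,0,0,0,0.0035,0.01],[0,0,0,0,0,0.0065,0.01],[0,0,0,0,0,0.0095,0.01],[0,0,0,0,0,0.012,0.01],[0,0,0,0,0,0.014,0.01],[0,0,0,0,0,0.016,0.01],[0,0,0,0,0,0.018,0.01],[0,0,0,0,0,0.0195,0.01],[0,0,0,0,0,0.021,0.01],[0,0,0,0,0,0.0225,0.01],[0,0,0,0,0,0.024,0.01],[0,0,0,0,0,0.0255,0.01]]]'
```

```text
time: 42.42
tcp_pos: [610.5, -103.2, 90.8]
tcp_rot: [-1.202, 1.216, 1.194]
force: [-2.7, -2.7, 8.5]
width: 16.2
time: 43.42
tcp_pos: [611.2, -61.1, 90.8]
tcp_rot: [-1.202, 1.216, 1.194]
force: [-2.7, -3.1, 8.5]
width: 15.9
time: 44.42
tcp_pos: [611.6, -35.5, 90.8]
tcp_rot: [-1.202, 1.216, 1.194]
force: [-2.6, -3.1, 8.1]
width: 15.9
```

```bash
python3 -m jog '[[[0,0,0,0,0,0.001,0.01],[0,0,0,0,0,0.002,0.01],[0,0,0,0,0,0.003,0.01],[0,0,0,0,0,0.004,0.01],[0,0,0,0,0,0.005,0.01],[0,0,0,0,0,0.006,0.01],[0,0,0,0,0,0.007,0.01],[0,0,0,0,0,0.0075,0.01],[0,0,0,0,0,0.008,0.01],[0,0,0,0,0,0.0085,0.01],[0,0,0,0,0,0.009,0.01],[0,0,0,0,0,0.0095,0.01]]]'; python3 -m jog '[[[0,0,0,0,0,0.0005,0.01],[0,0,0,0,0,0.001,0.01],[0,0,0,0,0,0.0015,0.01],[0,0,0,0,0,0.002,0.01],[0,0,0,0,0,0.0025,0.01],[0,0,0,0,0,0.003,0.01]]]';python3 -m jog '[[[0,0,0,0,0,0.0005,0.01],[0,0,0,0,0,0.001,0.01],[0,0,0,0,0,0.0015,0.01],[0,0,0,0,0,0.002,0.01],[0,0,0,0,0,0.0025,0.01],[0,0,0,0,0,0.003,0.01]]]'
```

```text
time: 45.42
tcp_pos: [611.7, -26.0, 90.8]
tcp_rot: [-1.201, 1.215, 1.194]
force: [-3.6, -1.4, 9.2]
width: 16.2
time: 45.92
tcp_pos: [611.7, -23.0, 90.8]
tcp_rot: [-1.201, 1.216, 1.194]
force: [-3.5, -2.3, 9.0]
width: 15.9
time: 46.42
tcp_pos: [611.8, -22.1, 90.9]
tcp_rot: [-1.204, 1.218, 1.193]
force: [-4.1, -12.8, 7.8]
width: 15.7
```

```bash
python3 -m jog '[[[0,0,0,0,0,0.0005,0.01],[0,0,0,0,0,0.001,0.01],[0,0,0,0,0,0.0015,0.01],[0,0,0,0,0,0.002,0.01],[0,0,0,0,0,0.0025,0.01],[0,0,0,0,0,0.0025,0.01],[0,0,0,0,0,0.0025,0.01]]]'
```

```text
time: 47.0
tcp_pos: [611.8, -22.0, 90.8]
tcp_rot: [-1.206, 1.221, 1.191]
force: [-4.2, -18.1, 7.5]
width: 16.2
```

```bash
python3 -m jog '[[[0,0,0,0,0,-0.001,0.01],[0,0,0,0,0,-0.0025,0.01],[0,0,0,0,0,-0.003,0.01],[0,0,0,0,0,-0.003,0.03],[0,0,0,0,0,-0.003,0.042],[0,0,0,0,0,-0.003,0.042],[0,0,0,0,0,-0.003,0.042],[0,0,0,-0.01,0,-0.003,0.042],[0,0,0,-0.03,0,-0.003,0.042],[0,0,0,-0.05,0,-0.005,0.042],[0,0,0,-0.08,0,-0.02,0.042],[0,0,0,-0.11,0,-0.045,0.042]]]'; python3 -m jog '[[[0,0,0,-0.02,0.02,-0.03,0.06],[0,0,0,-0.04,0.05,-0.06,0.06],[0,0,0,-0.05,0.085,-0.085,0.06],[0,0,0,-0.05,0.12,-0.1,0.06],[0,0,0,-0.05,0.155,-0.12,0.06],[0,0,0,-0.05,0.18,-0.14,0.06],[0,0,0,-0.05,0.19,-0.17,0.06],[0,0,0,-0.05,0.19,-0.2,0.06],[0,0,0,-0.05,0.19,-0.23,0.06],[0,0,0,-0.05,0.19,-0.25,0.06],[0,0,0,-0.05,0.19,-0.25,0.06],[0,0,0,-0.05,0.19,-0.25,0.06]]]';python3 - <<'E'
from h import *
print(T_tool()[:3,3]);t=snap('top','t28.png');s=snap('side','s28.png');snap('wrist','w28.png')
a=s[95:290,265:405];b=t[135:275,195:355]
cv2.imwrite('pics/c28.png',np.hstack([cv2.resize(a,None,fx=2.8,fy=2.8,interpolation=2)[:392],cv2.resize(b,None,fx=2.5,fy=2.8,interpolation=2)]))
E
```

```text
time: 48.0
tcp_pos: [609.1, -58.9, 199.3]
tcp_rot: [-1.199, 1.215, 1.203]
force: [0.4, -0.9, 0.2]
width: 41.9
time: 49.0
tcp_pos: [415.8, -308.7, 248.6]
tcp_rot: [-1.197, 1.217, 1.197]
force: [0.3, -0.0, 0.5]
width: 60.0
[ 415.8285 -308.6799  248.6255]
```

View pics/c28.png

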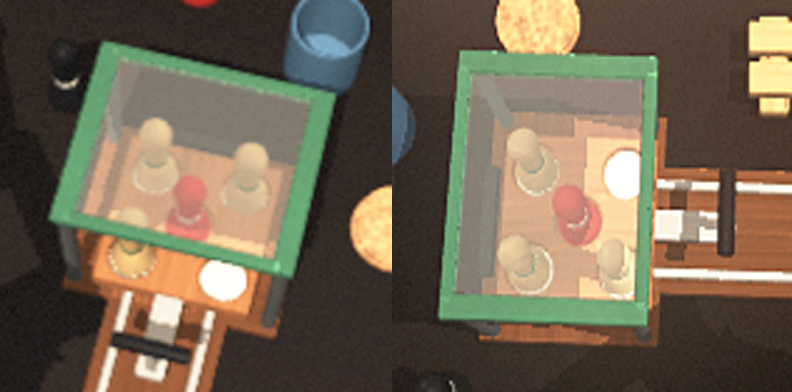

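View pics/t28.png

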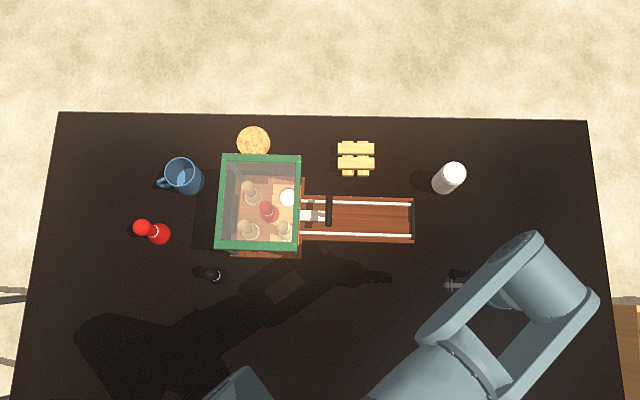

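View pics/s28.png

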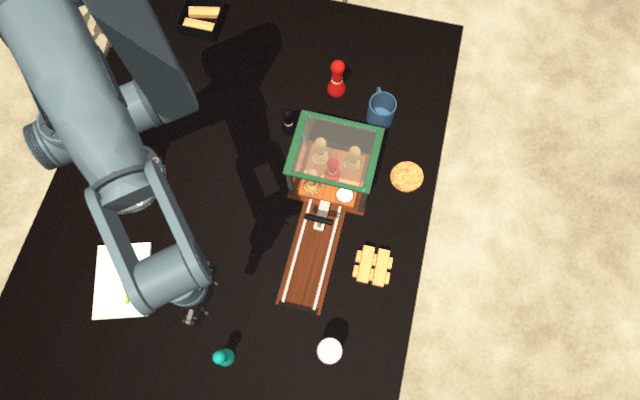

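```bash
python3 - <<'E'
from h import *
u=195+(726-392)/2.5;v=135+212/2.8
print(cast('top',u,v,113)[:2]); a=195+(622-392)/2.5,135+174/2.8;print(cast('top',*a,30)[:2],(u,v))
crop(cv2.imread('pics/top0.png'),320,350,190,235,8,'c30.png');crop(cv2.imread('pics/t28.png'),310,345,190,235,8,'c31.png')
E
```

```text
[607.2772 -24.349 ]
[660.9505  91.1838] (328.6, 210.71428571428572)
```

View pics/c31.png

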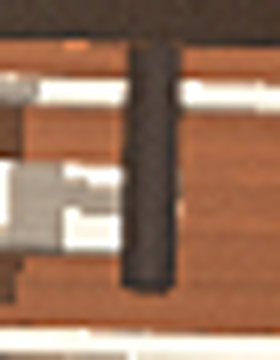

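```bash
python3 - <<'E'
from h import *
P=[]
for f,(x0,x1,y0,y1) in(('s25',(310,345,245,285)),('s28',(325,365,180,212))):
    im=cv2.imread(f'pics/{f}.png');h=cv2.cvtColor(im,cv2.COLOR_BGR2HSV)
    m=np.zeros(im.shape[:2],np.uint8);m[y0:y1,x0:x1]=cv2.inRange(h,(0,0,150),(180,60,255))[y0:y1,x0:x1]
    c=max(cv2.findContours(m,0,1)[0],key=cv2.contourArea);(u,v),ax,_=cv2.minAreaRect(c)
    P.append(cast('side',u,v,30)[:2]);print(f,u,v,ax,P[-1])
print(np.linalg.norm(P[1]-P[0]))
E
```

```text
s25 327.3399963378906 266.3800048828125 (13.80000114440918, 16.200000762939453) [ 661.1298 -131.5337]
s28 344.0 194.5 (13.0, 16.0) [659.8464  89.5598]
221.09730726224285
```

```bash
python3 -c "
from station import r
print(r.finish_job(), r.sense()['time'])"
```

```text
the job is handed in; nothing more can be done
the job is handed in; nothing more can be done
```

The job is handed in, at about 49 s of the 210 s allowed. I pulled the deck to its outer stop, stood the red king in the middle cup and all three plain pins in corner cups, and eased the loaded deck home.

- **Choice of pins:** I took the smaller red one as the king, and left the larger red, the black and the turquoise ones alone. One corner cup stays empty, because only three plain pins were there.
- **Deck travel:** Contact force rose at both stops while creeping at about 6 to 12 mm/s. The gripped bar moved 220 mm between them. After release the side camera measured 221 mm, which agrees with the 220 mm travel to within its accuracy.
- **Pins and bystanders:** The last top and side pictures show all four pins upright in their cups under the hood. By eye, the can, mug and blocks are where they started.
- **Disagreements:** The top camera reads deck positions about 2 to 3 mm off the gripper's readings, so I trusted the gripper. One early wrist measurement was taken while the arm was still settling; I discarded it and took it again.
- **Disturbances:** I saw no knocked pin and no grip slip. Neither would necessarily have shown up in my checks.

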